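Clear the T-slots of an indexing rotary table

ROBOT

A 6-joint arm with a two-finger parallel gripper is mounted at the origin on the work surface. World frame = base frame: x ahead of the robot, y to its left, z up, the work surface at z = 0. Lengths are in m, angles in rad, forces in N, time in s.
With the tool pointing down it reaches from about 0.3 to 0.825 m from the base axis. Payload 5.4 kg.
Tool frame: the origin (TCP) lies where the fingers leave the gripper's body, on its centre line; the fingertips stand 88 mm ahead of it and the grasp point (between the pads) lies 69 mm ahead of it; z points along the fingers, y is the line along which they close (so a half turn about z gives the same grasp; the last joint's range is limited). The gripper opens to 92 mm and grips with 3 to 60 N. Pads are 20 mm wide; open, the fingers measure 128 mm over their backs; the gripper's body (75 mm by 189 mm) begins 69 mm behind the grasp point.
Start: joints at [-1.384, 0.158, 1.597, -0, 1.386, -0.21], TCP at [0.222, -0.53, 0.303] pointing down, gripper open.
Joint ranges: [-2.91, 2.91], [-0.94, 2.29], [0.18, 2.7], [-1.29, 4.43], [0.17, 2.64], [-3, 3]. Speed limits (rad/s): [2.57, 2.57, 3.14, 3.14, 3.14, 3.14].

INTERFACE

Orientations are given as a unit quaternion [x, y, z, w].
In Python, from workcell import monitor, cams, job gives the robot as it stands.
- The arm moves only by the tool jog_arm, never from a script. Its argument "rows" is a list of rows, each an object of numbers: "x", "y", "z": the shift along the tool's x, y, z in m; "ax", "ay", "az": the turn, a rotation vector about the tool's x, y, z in degrees; "fingers": the closure, from -1 (fully open) to 1 (shut). In form: [{"x": .., "y": .., "z": .., "ax": .., "ay": .., "az": .., "fingers": ..}, ...]. A call has 1 to 20 rows; each row shifts and turns the commanded pose from where the row before left it, along the tool's axes as they then stand; what a row does not reach is not made up. A row lasts 1/8 s, in which the tool goes at most 62.5 mm and 10.7 degrees, less where a joint would pass 70% of its speed; a pose out of reach is approached as far as the arm can. A call with a gripper value outside its range is refused whole. The fingers move at their own pace and stop on an object; "grip_force" is the grip in N (left out, the last holds). Time passes only in rows, so rows that do not move let the fingers close. It gives the time, the measured TCP pose, the force, the opening and the grip force at its end, in the units of the state.
- monitor.get_obs(): the state, without advancing time (a new reading comes with each control period).
- cams.capture(name): name is "scene" or "top" or "wrist"; returns a dict with "pixels" (420x560x3 uint8, red, green, blue), "depth" (420x560 float32, m along the optical axis (not along the pixel's ray), 0 where there is no reading), "intrinsics" (3x3 intrinsics, pixels), "R" (3x3) and "t" (3): a world point X has camera coordinates R X + t. Camera axes: x right, y down, z forward; pixel columns grow to the right and rows downward; lengths in m; the calibration is good to about 2 mm. A picture is of the moment at which its call begins.
- job.close_job(): hands the job in; it is judged then, once.
The state is a dict: "time_s": time; "qpos": joint angles; "dq": joint speeds; "joint_efforts": joint torques, N m; "tool_pos": TCP position; "orientation": TCP orientation; "contact_force": force on the tool from outside, world axes, zero at the start; "moment": the same for the moment, N m; "finger_gap": finger opening in m; "finger_force": force on a finger pad.
Only numpy, scipy, OpenCV 4.12 (cv2) and the standard library are available. Lean on these libraries where they do the work, as an engineer would, in place of code of your own. Each camera call takes 0.05 s, during which the arm holds its last target. There are 200 camera calls.

TASK

Some slots of the rotary table have scrap lodged in them. Turn the table from stop to stop to bring each of those slots in front of the catch tray, and with the T-foot scraper, let down into the centre bore, push the scrap out of the slot's open end so that every piece drops into the tray; keep the fingers off the scrap and let none fall on the bench. Finish with the table clicked home at a stop, the scraper standing upright on the rubber mat and the cap seated in the bore, and leave everything else on the bench where it is.

Things in the scene. Friction and masses are not known exactly. Their poses are not given: they have to be found in the camera images.
- rotary_base: fixed grey base, 184 mm dia, of the indexing rotary table. Origin on the bench under the table's axis; its +x axis points level from the axis to the catch tray. The table top is 85 mm above the bench.
- turntable (a joint): rotation of the steel turntable about the base's vertical axis, rad, counter-clockwise from above, no end stops. Six radial T-slots 60 deg apart, one along the base's +x axis at 0. A spring detent holds it at every 60 deg (pi/3) with about 0.4 N m and pulls it to the nearer stop from in between. Reads 0 at the start.
- detent_bolt (a joint): spring bolt of the detent, m: 0 when the table is clicked home at a stop, grows about 0.5 mm per degree off it to 7.7 mm half-way between stops.
- turntable_top (a point): centre of the turntable's top face (240 mm dia, 85 mm above the bench), over the bore; turns with the table. Each slot: neck 16 mm wide through the top 12 mm; below it a cavity 28 mm wide, 13 mm high, floor 25 mm under the top; open at the rim and inwards to the bore, 58 mm dia, whose floor is level with the slots' floors.
- turn_knob (a point): half-way up the upright black turning knob (24 mm dia barrel from 11 to 45 mm above the table top; this point is 28 mm above it) fixed on the turntable 98 mm from the axis, half-way between two slots: push it round to turn the table.
- catch_tray: open aluminium tray fixed to the base, 106 mm (x, radial) by 120 mm (y), walls 40 mm high and 3 mm thick. Origin on the bench under its centre, 147 mm from the table's axis along the base's +x; its near wall stands under the table's overhanging rim.
- scraper_grip (a point): centre of the scraper's wooden handle, 74 mm above the underside of its foot; z up, x along the foot. Standing, 110 mm tall: steel foot 40 (x) by 20 by 9 mm high, neck 20 (x) by 8 mm up to 45 mm, square handle 22 x 22 mm from 45 to 104 mm, rounded end 24 mm dia. 160 g. The foot turns freely in the bore and slides in the slots' cavities, under their lips.
- cap_knob (a point): near the middle of the knob of the bore cap: aluminium spigot 48 mm dia, tapered to 32 mm at its end, 10 mm high, then a flange 74 mm dia, 5 mm thick, then a black knob 26 mm dia from 15 to 55 mm. This point is 37 mm above the spigot's underside, so 27 mm above the table top when the cap is seated with its flange on the top. 120 g.
- tool_mat: black rubber mat fixed on the bench, 340 mm (x) by 170 mm (y), 3 mm thick, origin under its centre. The scraper and the bore cap stand on it at the start.
- scrap1: brass scrap: sheared clamp-bolt head, 20 x 19 x 8 mm with a stub 11 mm dia, 9 mm long, standing up on it, 40 g; origin under its centre. Lies loose in a slot's cavity 55 to 98 mm from the axis, wider than the neck. May be absent.
- scrap2: brass scrap: hexagonal nut 22 mm across flats, 9 mm high, 40 g; origin under its centre. Lies loose in a slot's cavity 55 to 98 mm from the axis, wider than the neck. May be absent.
- scrap3: brass scrap: square slot nut 19.5 x 18.5 x 9 mm, 40 g; origin under its centre. Lies loose in a slot's cavity 55 to 98 mm from the axis, wider than the neck. May be absent.
- scrap4: brass scrap: sheared clamp-bolt head, 20 x 19 x 8 mm with a stub 11 mm dia, 9 mm long, standing up on it, 40 g; origin under its centre. Lies loose in a slot's cavity 55 to 98 mm from the axis, wider than the neck. May be absent.
- scrap5: brass scrap: hexagonal nut 22 mm across flats, 9 mm high, 40 g; origin under its centre. Lies loose in a slot's cavity 55 to 98 mm from the axis, wider than the neck. May be absent.
- scrap6: brass scrap: square slot nut 19.5 x 18.5 x 9 mm, 40 g; origin under its centre. Lies loose in a slot's cavity 55 to 98 mm from the axis, wider than the neck. May be absent.
- slot_weight: bystander: slotted brass weight, 36 mm dia, 40 mm tall, standing on the mat near the middle of its +y long edge; to be left alone.
- nut_jar: bystander: glass jar with black lid, 56 mm dia, 70 mm tall; to be left alone.
- screwdriver: bystander: screwdriver lying down, 170 mm long; to be left alone.
- lens_holder: bystander: lens in a 48 mm round black mount on a post and round foot 60 mm dia, 102 mm tall; to be left alone.
- wing_clamp: bystander: brass terminal block 50 x 24 x 14 mm with a steel wing nut on top, 32 mm tall; to be left alone.

How it is judged:
By the outcome, as a careful person would: the job done as asked, in the order asked, and still so for the second after the job is handed in, with the robot touching nothing.
Of scrap1, scrap2, scrap3, scrap4, scrap5, scrap6 only 2 to 4 are there at a start; the rules pass over those that are not, and their reading is None.
At some moment in a run one of bore_cap may be knocked a few centimetres aside while the robot is not near it.
Once in a run the grip may slacken for a moment while it holds something.
It also fails if it takes over 210 s, if anything falls off the work surface, if the arm or the gripper's body presses on something with over 40 N, if the wrist force passes 120 N, or if a joint passes its speed limit or range.

## Working session

There is one attempt and no reset: what is moved stays moved. The work goes in short steps, Python scripts to look and compute and a tool call to move; the robot and the scene stay as the last step left them, time stands still between calls to the robot, and variables do not carry over. Pictures are saved under pics/ and viewed, at most 14 in all, crops included, and the job is handed in when it is done.

Besides the shell and the picture viewer there is one more tool, called after "Call:" as name(argument=value, ...), one argument or row to a line, values as JSON. jog_arm: Moves the arm, as the interface text tells. Its arguments: {"type":"object","properties":{"rows":{"type":"array"},"grip_force":{"type":"number"}},"required":["rows"]}

```bash
mkdir -p pics; ls; cat > h.py <<'E'
import numpy as np, cv2, pickle
from workcell import monitor, cams, job
def snap(name, f):
    c=cams.capture(name); cv2.imwrite('pics/'+f+'.png', c['pixels'][:,:,::-1]); pickle.dump(c,open('pics/'+f+'.pkl','wb')); return c
def load(f): return pickle.load(open('pics/'+f+'.pkl','rb'))
def ray(c,u,v,z):
    K,R,t=c['intrinsics'],np.array(c['R']),np.array(c['t']); o=-R.T@t
    d=R.T@np.linalg.inv(K)@np.array([u,v,1.]); s=(z-o[2])/d[2]; return o+s*d
def proj(c,X):
    p=np.array(c['intrinsics'])@(np.array(c['R'])@np.array(X)+np.array(c['t'])); return p[:2]/p[2]
def pts(c):
    K,R,t=c['intrinsics'],np.array(c['R']),np.array(c['t']); h,w=c['depth'].shape
    u,v=np.meshgrid(np.arange(w),np.arange(h)); d=c['depth']
    P=np.stack([(u-K[0][2])/K[0][0]*d,(v-K[1][2])/K[1][1]*d,d],-1); return (P-t)@R
E
python3 - <<'E'
from h import *
for n in ['scene','top','wrist']:
    c=snap(n,n+'0'); R=np.array(c['R']); print(n,-R.T@np.array(c['t']),R[2], c['intrinsics'][0])
a=cv2.imread('pics/scene0.png');b=cv2.imread('pics/top0.png');
print(monitor.get_obs())
E
```

```text
pics
scene [ 1.15717975 -0.49418944  0.6679342 ] [-0.59101529  0.51868738 -0.61778988] [418.16330482   0.         280.66254142]
top [4.51928060e-01 7.29642061e-04 9.88086300e-01] [ 0.14672649  0.00132436 -0.98917621] [396.10552254   0.         283.76080938]
wrist [ 0.28746864 -0.50232303  0.38455292] [-0.23515108 -0.09848388 -0.96695651] [300.28388917   0.         282.32138328]
{'time_s': 0.15, 'qpos': array([-1.38410174e+00,  1.58905678e-01,  1.59789622e+00, -1.13264710e-05,
        1.38620402e+00, -2.10075861e-01]), 'dq': array([-0.00097249, -0.00259453, -0.00376715,  0.00040461,  0.00083377,
        0.00046048]), 'joint_efforts': array([ 5.77429364e-04, -3.85918200e+01, -3.22433352e+01,  7.02205882e-02,
        3.51355551e-02, -9.39969459e-05]), 'tool_pos': array([ 0.22212928, -0.52998733,  0.30196764]), 'orientation': array([ 9.80385656e-01,  1.97087459e-01,  2.69489222e-06, -7.06649664e-04]), 'contact_force': array([ 0.61400667, -0.86148598,  0.44155536]), 'moment': array([-0.0316285 , -0.0018515 , -0.01568643]), 'finger_force': 0.0, 'finger_gap': 0.09196491166013263}
```

View pics/top0.png

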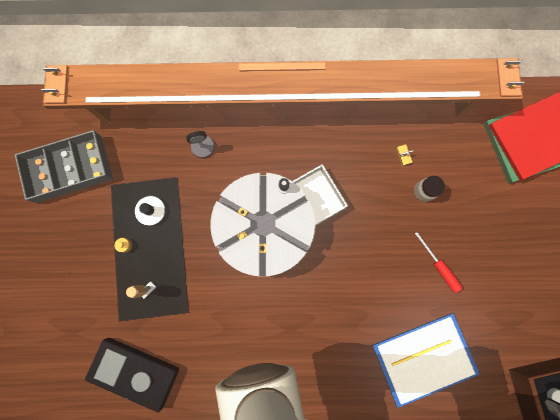

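View pics/scene0.png

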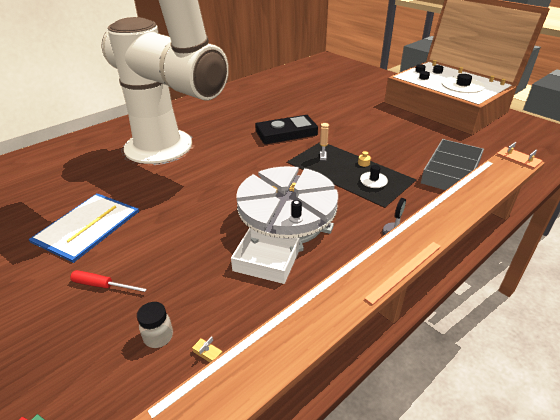

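```bash
python3 - <<'E'
from h import *
c=load('top0'); P=pts(c); im=c['pixels']; Z=P[...,2]
m=((abs(Z-.085)<.008)).astype(np.uint8); m[:160]=0;m[290:]=0;m[:,:195]=0;m[:,330:]=0
m=cv2.morphologyEx(m,cv2.MORPH_OPEN,np.ones((3,3)))
k,l,s,ce=cv2.connectedComponentsWithStats(m); i=1+np.argmax(s[1:,4]); print(s[i])
cn=max(cv2.findContours((l==i).astype(np.uint8),0,1)[0],key=len)
h=cv2.convexHull(cn)[:,0]; w=np.array([ray(c,u,v,.085)[:2] for u,v in h]); 
A=np.c_[2*w,np.ones(len(w))]; q=np.linalg.lstsq(A,(w**2).sum(1),rcond=None)[0]; print('centre',q[:2],'r',np.sqrt(q[2]+q[0]**2+q[1]**2), 'hull z', np.median(Z[l==i]))
# regions: depth blobs above
def blob(u0,v0,u1,v1,zlo,zhi,name):
    mm=(Z>zlo)&(Z<zhi); b=np.zeros_like(mm); b[v0:v1,u0:u1]=1; mm&=b
    p=P[mm]; print(name,mm.sum(),p.mean(0).round(4),p.min(0).round(3),p.max(0).round(3))
blob(265,170,300,205,.115,.16,'knob')
blob(130,190,170,230,.04,.08,'capknob'); blob(130,190,170,230,.012,.022,'flange')
blob(115,275,150,305,.08,.13,'handle'); blob(125,275,165,305,.008,.02,'foot')
blob(110,230,135,255,.03,.05,'weight')
blob(292,160,352,225,.033,.046,'traytop')
blob(40,50,525,110,.01,.5,'beam')
blob(185,125,218,160,.02,.5,'lens')
a=cv2.imread('pics/top0.png')[165:285,200:360]; cv2.imwrite('pics/z1.png',cv2.resize(a,None,fx=5,fy=5,interpolation=cv2.INTER_CUBIC))
E
```

```text
[ 220  234   39   42 1087]
centre [0.49331873 0.09333844] r 0.04834399069476981 hull z 0.08451741746669805
knob 96 [0.6448 0.002  0.1286] [ 0.634 -0.009  0.118] [0.657 0.014 0.133]
capknob 110 [0.6056 0.3339 0.0552] [0.594 0.323 0.04 ] [0.618 0.347 0.06 ]
flange 550 [0.6048 0.3335 0.0175] [0.569 0.299 0.012] [0.643 0.372 0.022]
handle 157 [0.4132 0.3339 0.1052] [0.399 0.323 0.081] [0.426 0.349 0.117]
foot 83 [0.4148 0.3322 0.0118] [0.393 0.318 0.008] [0.445 0.368 0.02 ]
weight 46 [0.522  0.3985 0.0404] [0.515 0.39  0.03 ] [0.532 0.407 0.043]
traytop 190 [ 0.6488 -0.0993  0.0387] [ 0.563 -0.149  0.033] [ 0.709 -0.019  0.044]
beam 20970 [8.799e-01 5.000e-04 1.291e-01] [ 0.833 -0.607  0.01 ] [0.937 0.553 0.165]
lens 213 [0.7702 0.2078 0.0823] [0.761 0.186 0.022] [0.783 0.231 0.104]
```

View pics/z1.png

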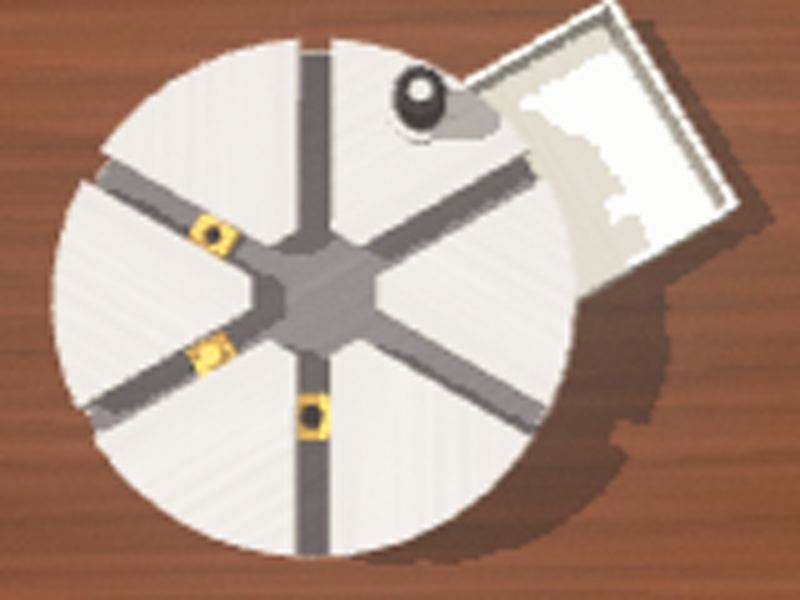

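```bash
python3 - <<'E'
from h import *
c=load('top0'); P=pts(c); im=c['pixels']; Z=P[...,2]
m=((abs(Z-.085)<.008)).astype(np.uint8); m[:160]=0;m[290:]=0;m[:,:195]=0;m[:,330:]=0
m=cv2.morphologyEx(m,cv2.MORPH_OPEN,np.ones((3,3)))
cn=np.argwhere(m)[:,::-1].astype(np.int32)
h=cv2.convexHull(cn)[:,0]; w=np.array([ray(c,u,v,.085)[:2] for u,v in h])
for _ in range(4):
    A=np.c_[2*w,np.ones(len(w))]; q=np.linalg.lstsq(A,(w**2).sum(1),rcond=None)[0]; r=np.sqrt(q[2]+q[0]**2+q[1]**2)
    e=abs(np.hypot(*(w-q[:2]).T)-r); w=w[e<max(.002,e.mean()*2)]
C=q[:2]; print('centre',C,'r',r,len(w))
# slot directions: pixels with z<0.078 between r .04 and .115, cast on floor z=.06 -> use P xy
d=P[...,:2]-C; rr=np.hypot(d[...,0],d[...,1]); th=np.degrees(np.arctan2(d[...,1],d[...,0]))
s=(rr>.05)&(rr<.112)&(abs(Z-.06)<.006); 
for k in range(-3,3):
    x=(th-60*k+180)%360-180; q=s&(abs(x)<20); print(60*k,q.sum(),x[q].mean(), (d[q]@np.array([-np.sin(np.radians(60*k)),np.cos(np.radians(60*k))])).mean())
k=np.array([.6448,.002])-C; print('knob',np.hypot(*k),np.degrees(np.arctan2(k[1],k[0])))
hsv=cv2.cvtColor(im,cv2.COLOR_RGB2HSV)
b=(hsv[...,1]>120)&(hsv[...,2]>120)&(hsv[...,0]>15)&(hsv[...,0]<32)&(rr<.115); n,l,st,ce=cv2.connectedComponentsWithStats(b.astype(np.uint8))
for i in range(1,n):
    if st[i,4]>8: p=ray(c,*ce[i],.072)[:2]-C; print('scrap',st[i,4],np.hypot(*p),np.degrees(np.arctan2(p[1],p[0])))
# tray rim
t=(abs(Z-.04)<.004); t[:160]=0;t[230:]=0;t[:,:290]=0;t[:,355:]=0
p=P[t][:,:2]; print(cv2.minAreaRect(p.astype(np.float32)))
# mat, scraper foot, handle
mm=(im.max(2)<60)&(Z<.01)&(Z>-.005); mm[:,:105]=0; mm[:,195:]=0; mm[:170]=0; mm[325:]=0
print('mat',cv2.minAreaRect(P[mm][:,:2].astype(np.float32)))
f=(abs(Z-.012)<.005)&(im.min(2)>90); f[:270]=0; f[310:]=0; f[:,:120]=0; f[:,165:]=0
uv=np.argwhere(f)[:,::-1]; w=np.array([ray(c,u,v,.012)[:2] for u,v in uv]); print('foot',len(w),cv2.minAreaRect(w.astype(np.float32)), w.mean(0))
E
```

```text
centre [0.56196902 0.05213916] r 0.11949555639658554 43
-180 145 -1.3570601785779883 -0.002063953516395626
-120 175 0.2734635328599071 0.0003049255278856353
-60 159 1.1319424116882144 0.0014801631056147995
0 153 -0.05260380291479889 -9.499040313423632e-05
60 117 -1.640091810432973 -0.002557837826138521
120 128 -2.3856297111541904 -0.003596745018427539
knob 0.0968240988056485 -31.187316080344118
scrap 36 0.05519135672370787 58.18447789819293
scrap 47 0.054633185454712206 118.31552924898138
scrap 31 0.056033754826903794 -179.08825204261396
((0.6377465724945068, -0.082831010222435), (0.12048456817865372, 0.09015578031539917), 29.19403839111328)
mat ((0.5304038524627686, 0.340043842792511), (0.35982125997543335, 0.16578294336795807), 5.956613063812256)
foot 78 ((0.4122241139411926, 0.33666127920150757), (0.019214587286114693, 0.0398133359849453), 45.184112548828125) [0.41392441 0.33148927]
```

```bash
cat >> h.py <<'E'
from scipy.spatial.transform import Rotation as Ro
def go(x,y,zg,psi):
    "tool-frame shift (before turn) and turn for the grasp point to x,y,zg, tool x at psi deg"
    o=monitor.get_obs(); R=Ro.from_quat(o['orientation']); p=np.array(o['tool_pos'])
    t=np.radians(psi); D=Ro.from_matrix(np.array([[np.cos(t),np.sin(t),0],[np.sin(t),-np.cos(t),0],[0,0,-1]]))
    print('shift mm',(R.inv().apply(np.array([x,y,zg+.069])-p)*1000).round(1),'turn',(R.inv()*D).as_rotvec(degrees=True).round(1))
E
python3 -c "
from h import *
go(.646,.0015,.2,-31)"
```

```text
shift mm [ 596.3 -326.3   33.6] turn [-0.1  0.  53.7]
```

Call:
jog_arm(
  rows=[
    {"x": 0.0426,"y": -0.0233,"z": 0.0024},
    {"x": 0.0426,"y": -0.0233,"z": 0.0024},
    {"x": 0.0426,"y": -0.0233,"z": 0.0024},
    {"x": 0.0426,"y": -0.0233,"z": 0.0024},
    {"x": 0.0426,"y": -0.0233,"z": 0.0024},
    {"x": 0.0426,"y": -0.0233,"z": 0.0024},
    {"x": 0.0426,"y": -0.0233,"z": 0.0024},
    {"x": 0.0426,"y": -0.0233,"z": 0.0024},
    {"x": 0.0426,"y": -0.0233,"z": 0.0024},
    {"x": 0.0426,"y": -0.0233,"z": 0.0024},
    {"x": 0.0426,"y": -0.0233,"z": 0.0024},
    {"x": 0.0426,"y": -0.0233,"z": 0.0024},
    {"x": 0.0426,"y": -0.0233,"z": 0.0024},
    {"x": 0.0426,"y": -0.0233,"z": 0.0024},
    {"az": 9},
    {"az": 9},
    {"az": 9},
    {"az": 9},
    {"az": 9},
    {"az": 9,"fingers": -0.3},
  ],
)

```text
validation failed for argument at $.ro...
```

```bash
python3 -c "
from h import *
go(.646,.0015,.113,-31)
c=snap('wrist','w1'); print(proj(c,(.646,.0015,.13)), proj(c,(.562,.052,.085)))"
```

```text
shift mm [ 596.3 -326.2  120.6] turn [-0.1  0.  53.7]
[ -591.08997106 -1322.27771625] [-431.75462429 -719.87184056]
```

View pics/w1.png

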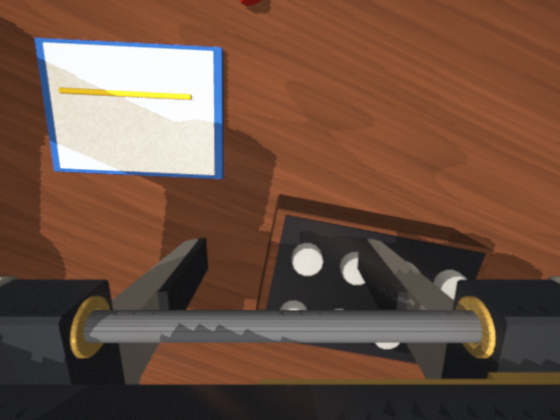

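The wrist picture shows only the start area (clipboard, device), so the arm didn't move because the call was refused. I'll try again with every field filled in.

Call:
jog_arm(
  rows=[
    {"x": 0.0426,"y": -0.0233,"z": 0.0024,"ax": 0,"ay": 0,"az": 0,"fingers": -1},
    {"x": 0.0426,"y": -0.0233,"z": 0.0024,"ax": 0,"ay": 0,"az": 0,"fingers": -1},
    {"x": 0.0426,"y": -0.0233,"z": 0.0024,"ax": 0,"ay": 0,"az": 0,"fingers": -1},
    {"x": 0.0426,"y": -0.0233,"z": 0.0024,"ax": 0,"ay": 0,"az": 0,"fingers": -1},
    {"x": 0.0426,"y": -0.0233,"z": 0.0024,"ax": 0,"ay": 0,"az": 0,"fingers": -1},
    {"x": 0.0426,"y": -0.0233,"z": 0.0024,"ax": 0,"ay": 0,"az": 0,"fingers": -1},
    {"x": 0.0426,"y": -0.0233,"z": 0.0024,"ax": 0,"ay": 0,"az": 0,"fingers": -1},
    {"x": 0.0426,"y": -0.0233,"z": 0.0024,"ax": 0,"ay": 0,"az": 0,"fingers": -1},
    {"x": 0.0426,"y": -0.0233,"z": 0.0024,"ax": 0,"ay": 0,"az": 0,"fingers": -1},
    {"x": 0.0426,"y": -0.0233,"z": 0.0024,"ax": 0,"ay": 0,"az": 0,"fingers": -1},
    {"x": 0.0426,"y": -0.0233,"z": 0.0024,"ax": 0,"ay": 0,"az": 0,"fingers": -1},
    {"x": 0.0426,"y": -0.0233,"z": 0.0024,"ax": 0,"ay": 0,"az": 0,"fingers": -1},
    {"x": 0.0426,"y": -0.0233,"z": 0.0024,"ax": 0,"ay": 0,"az": 0,"fingers": -1},
    {"x": 0.0426,"y": -0.0233,"z": 0.0024,"ax": 0,"ay": 0,"az": 0,"fingers": -1},
    {"x": 0,"y": 0,"z": 0,"ax": 0,"ay": 0,"az": 9,"fingers": -1},
    {"x": 0,"y": 0,"z": 0,"ax": 0,"ay": 0,"az": 9,"fingers": -1},
    {"x": 0,"y": 0,"z": 0,"ax": 0,"ay": 0,"az": 9,"fingers": -1},
    {"x": 0,"y": 0,"z": 0,"ax": 0,"ay": 0,"az": 9,"fingers": -0.3},
    {"x": 0,"y": 0,"z": 0,"ax": 0,"ay": 0,"az": 9,"fingers": -0.3},
    {"x": 0,"y": 0,"z": 0,"ax": 0,"ay": 0,"az": 9,"fingers": -0.3},
  ],
  grip_force=20,
)

```text
time_s: 2.7
tool_pos: [0.646, 0.0011, 0.2687]
orientation: [0.962, -0.272, -0.0, 0.0]
contact_force: [-0.3, 0.2, 0.2]
finger_gap: 0.0638
finger_force: 0.0
```

```bash
python3 -c "
from h import *
go(.646,.0015,.113,-31)
c=snap('wrist','w2'); print(proj(c,(.646,.0015,.13)), proj(c,(.562,.052,.085)))"
```

```text
shift mm [-0.2 -0.4 86.7] turn [ 0.   0.  -0.6]
[281.07409785 226.72193394] [282.29028519 306.19630777]
```

View pics/w2.png

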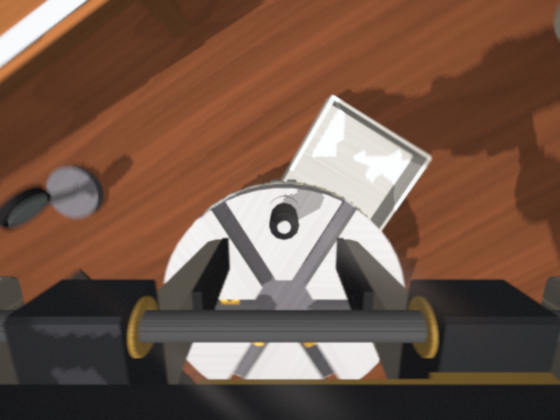

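The knob top is at (284,226), against a predicted (281,227), and the slots converge near (284,304), which matches the measured axis. Next I'll lower onto the knob and grip it.

Call:
jog_arm(
  rows=[
    {"x": 0,"y": 0,"z": 0.03,"ax": 0,"ay": 0,"az": 0,"fingers": -0.3},
    {"x": 0,"y": 0,"z": 0.03,"ax": 0,"ay": 0,"az": 0,"fingers": -0.3},
    {"x": 0,"y": 0,"z": 0.025,"ax": 0,"ay": 0,"az": 0,"fingers": -0.3},
    {"x": 0,"y": 0,"z": 0,"ax": 0,"ay": 0,"az": 0,"fingers": 1},
    {"x": 0,"y": 0,"z": 0,"ax": 0,"ay": 0,"az": 0,"fingers": 1},
    {"x": 0,"y": 0,"z": 0,"ax": 0,"ay": 0,"az": 0,"fingers": 1},
    {"x": 0,"y": 0,"z": 0,"ax": 0,"ay": 0,"az": 0,"fingers": 1},
  ],
  grip_force=20,
)

```text
time_s: 3.62
tool_pos: [0.6466, 0.0002, 0.1856]
orientation: [0.963, -0.269, 0.001, 0.001]
contact_force: [-2.4, -4.4, 3.6]
finger_gap: 0.0234
finger_force: 20.0
```

Call:
jog_arm(
  rows=[
    {"x": -0.0005,"y": -0.0103,"z": 0,"ax": 0,"ay": 0,"az": -6,"fingers": 1},
    {"x": -0.0005,"y": -0.0103,"z": 0,"ax": 0,"ay": 0,"az": -6,"fingers": 1},
    {"x": -0.0005,"y": -0.0103,"z": 0,"ax": 0,"ay": 0,"az": -6,"fingers": 1},
    {"x": -0.0005,"y": -0.0103,"z": 0,"ax": 0,"ay": 0,"az": -6,"fingers": 1},
    {"x": -0.0005,"y": -0.0103,"z": 0,"ax": 0,"ay": 0,"az": -6,"fingers": 1},
    {"x": -0.0005,"y": -0.0103,"z": 0,"ax": 0,"ay": 0,"az": -6,"fingers": 1},
    {"x": -0.0005,"y": -0.0103,"z": 0,"ax": 0,"ay": 0,"az": -6,"fingers": 1},
    {"x": -0.0005,"y": -0.0103,"z": 0,"ax": 0,"ay": 0,"az": -6,"fingers": 1},
    {"x": -0.0005,"y": -0.0103,"z": 0,"ax": 0,"ay": 0,"az": -6,"fingers": 1},
    {"x": -0.0005,"y": -0.0103,"z": 0,"ax": 0,"ay": 0,"az": -6,"fingers": 1},
    {"x": -0.0005,"y": -0.0103,"z": 0,"ax": 0,"ay": 0,"az": -6,"fingers": 1},
    {"x": -0.0005,"y": -0.0103,"z": 0,"ax": 0,"ay": 0,"az": -6,"fingers": 1},
    {"x": -0.0005,"y": -0.0103,"z": 0,"ax": 0,"ay": 0,"az": -6,"fingers": 1},
    {"x": -0.0005,"y": -0.0103,"z": 0,"ax": 0,"ay": 0,"az": -6,"fingers": 1},
    {"x": -0.0005,"y": -0.0103,"z": 0,"ax": 0,"ay": 0,"az": -6,"fingers": 1},
    {"x": -0.0005,"y": -0.0103,"z": 0,"ax": 0,"ay": 0,"az": -6,"fingers": 1},
    {"x": -0.0005,"y": -0.0103,"z": 0,"ax": 0,"ay": 0,"az": -6,"fingers": 1},
    {"x": -0.0005,"y": -0.0103,"z": 0,"ax": 0,"ay": 0,"az": -6,"fingers": 1},
    {"x": -0.0005,"y": -0.0103,"z": 0,"ax": 0,"ay": 0,"az": -6,"fingers": 1},
    {"x": -0.0005,"y": -0.0103,"z": 0,"ax": 0,"ay": 0,"az": -6,"fingers": 1},
  ],
)

```text
time_s: 6.12
tool_pos: [0.5655, 0.149, 0.1855]
orientation: [0.714, 0.7, -0.0, 0.002]
contact_force: [0.4, -9.2, 2.3]
finger_gap: 0.0233
finger_force: 20.0
```

```bash
python3 -c "
from h import *
t=np.radians(89)
go(.562+.098*np.cos(t),.052+.098*np.sin(t),.113,89); print(monitor.get_obs()['contact_force'])"
```

```text
shift mm [ 0.9 -1.8  3.5] turn [ 0.2  0.2 -0.1]
[ 0.35389088 -9.24630092  2.25426053]
```

Call:
jog_arm(
  rows=[
    {"x": 0,"y": 0,"z": 0,"ax": 0,"ay": 0,"az": 0,"fingers": -0.3},
    {"x": 0,"y": 0,"z": 0,"ax": 0,"ay": 0,"az": 0,"fingers": -0.3},
    {"x": 0,"y": 0,"z": 0,"ax": 0,"ay": 0,"az": 0,"fingers": -0.3},
    {"x": 0,"y": 0,"z": -0.03,"ax": 0,"ay": 0,"az": 0,"fingers": -0.3},
    {"x": 0,"y": 0,"z": -0.03,"ax": 0,"ay": 0,"az": 0,"fingers": -0.3},
    {"x": 0,"y": 0,"z": -0.03,"ax": 0,"ay": 0,"az": 0,"fingers": -0.3},
    {"x": 0.0305,"y": -0.0258,"z": 0,"ax": 0,"ay": 0,"az": 0,"fingers": -0.3},
    {"x": 0.0305,"y": -0.0258,"z": 0,"ax": 0,"ay": 0,"az": 0,"fingers": -0.3},
    {"x": 0.0305,"y": -0.0258,"z": 0,"ax": 0,"ay": 0,"az": 0,"fingers": -0.3},
    {"x": 0.0305,"y": -0.0258,"z": 0,"ax": 0,"ay": 0,"az": 0,"fingers": -0.3},
    {"x": 0.0305,"y": -0.0258,"z": 0,"ax": 0,"ay": 0,"az": 0,"fingers": -0.3},
    {"x": 0.0305,"y": -0.0258,"z": 0,"ax": 0,"ay": 0,"az": 0,"fingers": -0.3},
    {"x": 0,"y": 0,"z": 0,"ax": 0,"ay": 0,"az": 8.8,"fingers": -0.3},
    {"x": 0,"y": 0,"z": 0,"ax": 0,"ay": 0,"az": 8.8,"fingers": -0.3},
    {"x": 0,"y": 0,"z": 0,"ax": 0,"ay": 0,"az": 8.8,"fingers": -0.3},
    {"x": 0,"y": 0,"z": 0,"ax": 0,"ay": 0,"az": 8.8,"fingers": -0.3},
    {"x": 0,"y": 0,"z": 0,"ax": 0,"ay": 0,"az": 8.8,"fingers": -0.3},
  ],
)

```text
time_s: 8.25
tool_pos: [0.4141, 0.3376, 0.2741]
orientation: [0.926, 0.378, 0.0, -0.0]
contact_force: [0.2, -0.7, 0.2]
finger_gap: 0.0598
finger_force: 0.0
```

```bash
cat > tab.py <<'E'
from h import *
import sys
def table(f, C=(.562,.052)):
    c=snap('top',f); P=pts(c); im=c['pixels']; d=P[...,:2]-C; rr=np.hypot(d[...,0],d[...,1])
    k=(rr<.125)&(P[...,2]>.12)&(P[...,2]<.136)&(im.max(2)<110); 
    if k.sum(): q=np.median(P[k],0)[:2]-C; print('knob',k.sum(),np.hypot(*q),np.degrees(np.arctan2(q[1],q[0])))
    hsv=cv2.cvtColor(im,cv2.COLOR_RGB2HSV)
    b=(hsv[...,1]>110)&(hsv[...,2]>100)&(hsv[...,0]>16)&(hsv[...,0]<32)&(rr<.26); n,l,st,ce=cv2.connectedComponentsWithStats(b.astype(np.uint8))
    for i in range(1,n):
        if st[i,4]>8: p=ray(c,*ce[i],.072)[:2]-C; print('scrap',st[i,4],np.hypot(*p).round(4),np.degrees(np.arctan2(p[1],p[0])).round(1), P[l==i][:,2].mean().round(3),P[l==i][:,:2].mean(0).round(3))
    cp=(abs(P[...,0]-.55)<.3)&(P[...,1]>.2)&(abs(P[...,2]-.018)<.006)&(im.min(2)>150); 
    print('cap',cp.sum(),np.median(P[cp],0).round(3) if cp.any() else '')
    return c
E
python3 -c "
from tab import *
table('t1'); go(.413,.335,.077,45)
c=snap('wrist','w3'); print(proj(c,(.413,.335,.113)))"
```

```text
knob 67 0.0959086943303005 90.49734946226265
scrap 34 0.0561 -59.8 0.068 [0.591 0.004]
scrap 52 0.0556 -119.6 0.088 [0.533 0.004]
scrap 39 0.0578 -179.9 0.068 [0.504 0.052]
cap 551 [0.602 0.332 0.017]
shift mm [ -2.6   1.1 128.1] turn [-0.  -0.  -0.8]
[283.83442322 220.89523385]
```

View pics/w3.png

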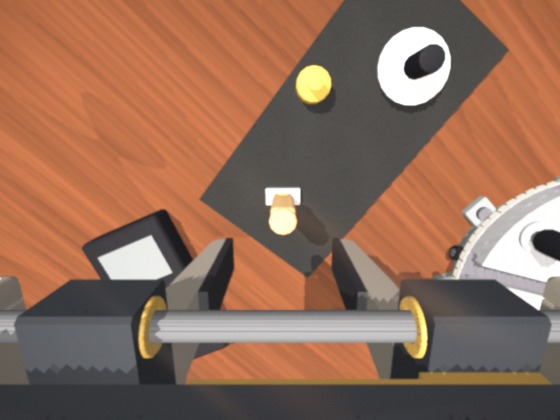

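The scraper handle top is at (283,222), where I predicted it, and the foot is parallel to the closing line. I'll grip it there.

Call:
jog_arm(
  rows=[
    {"x": -0.0026,"y": 0.001,"z": 0.02,"ax": 0,"ay": 0,"az": 0,"fingers": -0.3},
    {"x": 0,"y": 0,"z": 0.03,"ax": 0,"ay": 0,"az": 0,"fingers": -0.3},
    {"x": 0,"y": 0,"z": 0.03,"ax": 0,"ay": 0,"az": 0,"fingers": -0.3},
    {"x": 0,"y": 0,"z": 0.03,"ax": 0,"ay": 0,"az": 0,"fingers": -0.3},
    {"x": 0,"y": 0,"z": 0.018,"ax": 0,"ay": 0,"az": 0,"fingers": -0.3},
    {"x": 0,"y": 0,"z": 0,"ax": 0,"ay": 0,"az": 0,"fingers": 1},
    {"x": 0,"y": 0,"z": 0,"ax": 0,"ay": 0,"az": 0,"fingers": 1},
    {"x": 0,"y": 0,"z": 0,"ax": 0,"ay": 0,"az": 0,"fingers": 1},
    {"x": 0,"y": 0,"z": 0,"ax": 0,"ay": 0,"az": 0,"fingers": 1},
  ],
  grip_force=35,
)

```text
time_s: 9.48
tool_pos: [0.4133, 0.3351, 0.147]
orientation: [0.925, 0.381, 0.001, -0.0]
contact_force: [1.3, -0.6, -1.6]
finger_gap: 0.0224
finger_force: 35.1
```

```bash
python3 -c "
from h import *
o=monitor.get_obs(); print(o['tool_pos'],o['contact_force'],o['finger_gap']); go(.562,.0515,.134+.045,29.6)"
```

```text
[0.41331756 0.33509621 0.14702208] [ 1.26274903 -0.6331722  -1.60807   ] 0.02236018059219647
shift mm [ -93.9  306.1 -101. ] turn [ 0.  -0.1 15.1]
```

Call:
jog_arm(
  rows=[
    {"x": 0,"y": 0,"z": -0.027,"ax": 0,"ay": 0,"az": 0,"fingers": 1},
    {"x": 0,"y": 0,"z": -0.04,"ax": 0,"ay": 0,"az": 0,"fingers": 1},
    {"x": 0,"y": 0,"z": -0.04,"ax": 0,"ay": 0,"az": 0,"fingers": 1},
    {"x": 0,"y": 0,"z": -0.04,"ax": 0,"ay": 0,"az": 0,"fingers": 1},
    {"x": -0.0094,"y": 0.0306,"z": 0,"ax": 0,"ay": 0,"az": 0,"fingers": 1},
    {"x": -0.0094,"y": 0.0306,"z": 0,"ax": 0,"ay": 0,"az": 0,"fingers": 1},
    {"x": -0.0094,"y": 0.0306,"z": 0,"ax": 0,"ay": 0,"az": 0,"fingers": 1},
    {"x": -0.0094,"y": 0.0306,"z": 0,"ax": 0,"ay": 0,"az": 0,"fingers": 1},
    {"x": -0.0094,"y": 0.0306,"z": 0,"ax": 0,"ay": 0,"az": 0,"fingers": 1},
    {"x": -0.0094,"y": 0.0306,"z": 0,"ax": 0,"ay": 0,"az": 0,"fingers": 1},
    {"x": -0.0094,"y": 0.0306,"z": 0,"ax": 0,"ay": 0,"az": 0,"fingers": 1},
    {"x": -0.0094,"y": 0.0306,"z": 0,"ax": 0,"ay": 0,"az": 0,"fingers": 1},
    {"x": -0.0094,"y": 0.0306,"z": 0,"ax": 0,"ay": 0,"az": 0,"fingers": 1},
    {"x": -0.0094,"y": 0.0306,"z": 0,"ax": 0,"ay": 0,"az": 0,"fingers": 1},
    {"x": 0,"y": 0,"z": 0,"ax": 0,"ay": 0,"az": 7.5,"fingers": 1},
    {"x": 0,"y": 0,"z": 0,"ax": 0,"ay": 0,"az": 7.6,"fingers": 1},
    {"x": 0,"y": 0,"z": 0,"ax": 0,"ay": 0,"az": 0,"fingers": 1},
  ],
)

```text
time_s: 11.6
tool_pos: [0.5613, 0.0512, 0.293]
orientation: [0.967, 0.256, -0.0, -0.0]
contact_force: [0.4, -0.1, -1.5]
finger_gap: 0.022
finger_force: 35.0
```

```bash
python3 -c "
from h import *
go(.562,.0515,.134,29.6)
c=snap('wrist','w4'); print(proj(c,(.562,.0515,.085)))"
```

```text
shift mm [ 0.8  0.1 90. ] turn [-0.   0.   0.1]
[282.40512467 203.991096  ]
```

View pics/w4.png

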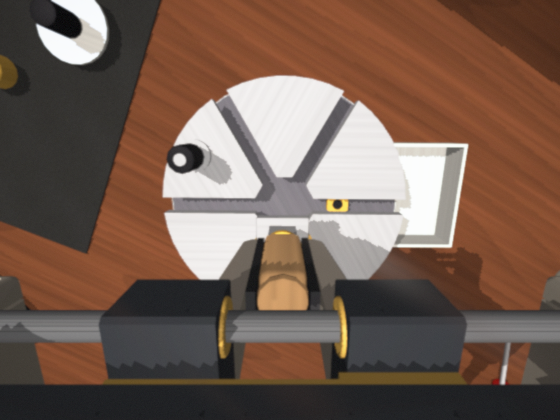

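The slot with a scrap at (337,205) points at the tray, and the disc centre is at about (284,204), against a predicted (282,204). Next I'll lower the foot into the bore.

Call:
jog_arm(
  rows=[
    {"x": 0.0005,"y": 0.001,"z": 0.02,"ax": 0,"ay": 0,"az": 0.5,"fingers": 1},
    {"x": 0,"y": 0,"z": 0.02,"ax": 0,"ay": 0,"az": 0,"fingers": 1},
    {"x": 0,"y": 0,"z": 0.02,"ax": 0,"ay": 0,"az": 0,"fingers": 1},
    {"x": 0,"y": 0,"z": 0.012,"ax": 0,"ay": 0,"az": 0,"fingers": 1},
    {"x": 0,"y": 0,"z": 0.01,"ax": 0,"ay": 0,"az": 0,"fingers": 1},
    {"x": 0,"y": 0,"z": 0.006,"ax": 0,"ay": 0,"az": 0,"fingers": 1},
    {"x": 0,"y": 0,"z": 0,"ax": 0,"ay": 0,"az": 0,"fingers": 1},
  ],
)

```text
time_s: 12.52
tool_pos: [0.5624, 0.0507, 0.205]
orientation: [0.968, 0.252, -0.0, -0.0]
contact_force: [-0.6, -0.4, -1.8]
finger_gap: 0.0222
finger_force: 35.0
```

Call:
jog_arm(
  rows=[
    {"x": 0,"y": 0.008,"z": 0,"ax": 0,"ay": 0,"az": 0,"fingers": 1},
    {"x": 0,"y": 0.008,"z": 0,"ax": 0,"ay": 0,"az": 0,"fingers": 1},
    {"x": 0,"y": 0.008,"z": 0,"ax": 0,"ay": 0,"az": 0,"fingers": 1},
    {"x": 0,"y": 0.008,"z": 0,"ax": 0,"ay": 0,"az": 0,"fingers": 1},
    {"x": 0,"y": 0.008,"z": 0,"ax": 0,"ay": 0,"az": 0,"fingers": 1},
    {"x": 0,"y": 0.008,"z": 0,"ax": 0,"ay": 0,"az": 0,"fingers": 1},
  ],
)

```text
time_s: 13.28
tool_pos: [0.586, 0.0082, 0.2051]
orientation: [0.968, 0.251, -0.0, -0.0]
contact_force: [-1.0, 0.4, -1.7]
finger_gap: 0.0223
finger_force: 35.0
```

Call:
jog_arm(
  rows=[
    {"x": 0,"y": 0.008,"z": 0,"ax": 0,"ay": 0,"az": 0,"fingers": 1},
    {"x": 0,"y": 0.008,"z": 0,"ax": 0,"ay": 0,"az": 0,"fingers": 1},
    {"x": 0,"y": 0.008,"z": 0,"ax": 0,"ay": 0,"az": 0,"fingers": 1},
    {"x": 0,"y": 0.008,"z": 0,"ax": 0,"ay": 0,"az": 0,"fingers": 1},
    {"x": 0,"y": 0.006,"z": 0,"ax": 0,"ay": 0,"az": 0,"fingers": 1},
    {"x": 0,"y": 0.006,"z": 0,"ax": 0,"ay": 0,"az": 0,"fingers": 1},
    {"x": 0,"y": 0.005,"z": 0,"ax": 0,"ay": 0,"az": 0,"fingers": 1},
    {"x": 0,"y": 0.005,"z": 0,"ax": 0,"ay": 0,"az": 0,"fingers": 1},
    {"x": 0,"y": 0.004,"z": 0,"ax": 0,"ay": 0,"az": 0,"fingers": 1},
    {"x": 0,"y": 0,"z": 0,"ax": 0,"ay": 0,"az": 0,"fingers": 1},
    {"x": 0,"y": 0,"z": 0,"ax": 0,"ay": 0,"az": 0,"fingers": 1},
  ],
)

```text
time_s: 14.65
tool_pos: [0.6139, -0.0418, 0.2051]
orientation: [0.968, 0.252, -0.0, -0.0]
contact_force: [0.8, -0.6, -2.1]
finger_gap: 0.022
finger_force: 35.0
```

```bash
python3 -c "
from tab import *
table('t2'); go(.563,.0505,.136,29)
snap('scene','s2'); snap('wrist','w5')
a=cv2.imread('pics/t2.png')[150:290,190:370]; b=cv2.imread('pics/s2.png')[160:300,210:390]; cv2.imwrite('pics/z2.png',np.hstack([cv2.resize(x,(400,311)) for x in (a,b)]))"
```

```text
knob 71 0.09539901741610718 89.81777245250724
scrap 10 0.1262 -67.3 0.108 [ 0.605 -0.062]
cap 533 [0.603 0.332 0.018]
shift mm [ 5.000e-01 -1.054e+02  1.000e-01] turn [-0.   0.   0.1]
```

View pics/z2.png

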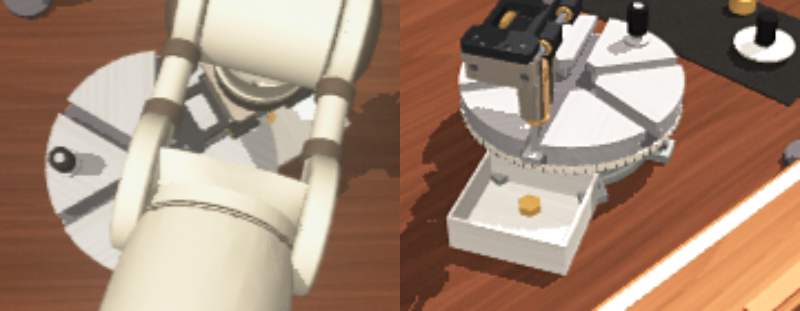

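The hex nut lies in the tray (scene half, ~(528,205)). I'll pull the scraper back to the bore, lift it out and carry it to the mat.

Call:
jog_arm(
  rows=[
    {"x": 0,"y": -0.015,"z": 0,"ax": 0,"ay": 0,"az": 0,"fingers": 1},
    {"x": 0,"y": -0.015,"z": 0,"ax": 0,"ay": 0,"az": 0,"fingers": 1},
    {"x": 0,"y": -0.015,"z": 0,"ax": 0,"ay": 0,"az": 0,"fingers": 1},
    {"x": 0,"y": -0.015,"z": 0,"ax": 0,"ay": 0,"az": 0,"fingers": 1},
    {"x": 0,"y": -0.015,"z": 0,"ax": 0,"ay": 0,"az": 0,"fingers": 1},
    {"x": 0,"y": -0.015,"z": 0,"ax": 0,"ay": 0,"az": 0,"fingers": 1},
    {"x": 0,"y": -0.0155,"z": 0,"ax": 0,"ay": 0,"az": 0,"fingers": 1},
    {"x": 0,"y": 0,"z": 0,"ax": 0,"ay": 0,"az": 0,"fingers": 1},
    {"x": 0,"y": 0,"z": -0.02,"ax": 0,"ay": 0,"az": 0,"fingers": 1},
    {"x": 0,"y": 0,"z": -0.035,"ax": 0,"ay": 0,"az": 0,"fingers": 1},
    {"x": 0,"y": 0,"z": -0.035,"ax": 0,"ay": 0,"az": 0,"fingers": 1},
  ],
)

```text
time_s: 16.18
tool_pos: [0.5627, 0.0498, 0.296]
orientation: [0.968, 0.251, -0.0, 0.0]
contact_force: [0.2, -0.3, -1.4]
finger_gap: 0.022
finger_force: 35.0
```

Call:
jog_arm(
  rows=[
    {"x": 0.0007,"y": -0.0321,"z": 0,"ax": 0,"ay": 0,"az": 0,"fingers": 1},
    {"x": 0.0007,"y": -0.0321,"z": 0,"ax": 0,"ay": 0,"az": 0,"fingers": 1},
    {"x": 0.0007,"y": -0.0321,"z": 0,"ax": 0,"ay": 0,"az": 0,"fingers": 1},
    {"x": 0.0007,"y": -0.0321,"z": 0,"ax": 0,"ay": 0,"az": 0,"fingers": 1},
    {"x": 0.0007,"y": -0.0321,"z": 0,"ax": 0,"ay": 0,"az": 0,"fingers": 1},
    {"x": 0.0007,"y": -0.0321,"z": 0,"ax": 0,"ay": 0,"az": 0,"fingers": 1},
    {"x": 0.0007,"y": -0.0321,"z": 0,"ax": 0,"ay": 0,"az": 0,"fingers": 1},
    {"x": 0.0007,"y": -0.0321,"z": 0,"ax": 0,"ay": 0,"az": 0,"fingers": 1},
    {"x": 0.0007,"y": -0.0321,"z": 0,"ax": 0,"ay": 0,"az": 0,"fingers": 1},
    {"x": 0.0007,"y": -0.0321,"z": 0,"ax": 0,"ay": 0,"az": 0,"fingers": 1},
    {"x": 0,"y": 0,"z": 0.04,"ax": 0,"ay": 0,"az": 0,"fingers": 1},
    {"x": 0,"y": 0,"z": 0.04,"ax": 0,"ay": 0,"az": 0,"fingers": 1},
    {"x": 0,"y": 0,"z": 0.04,"ax": 0,"ay": 0,"az": 0,"fingers": 1},
    {"x": 0,"y": 0,"z": 0,"ax": 0,"ay": 0,"az": 0,"fingers": 1},
  ],
)

```text
time_s: 17.92
tool_pos: [0.4106, 0.3327, 0.172]
orientation: [0.968, 0.251, -0.004, 0.001]
contact_force: [0.5, 0.3, -1.4]
finger_gap: 0.0223
finger_force: 35.0
```

```bash
python3 -c "
from tab import *
go(.413,.335,.077,29); print(monitor.get_obs()['contact_force'])
c=snap('scene','s3');P=pts(c);m=(np.hypot(P[...,0]-.413,P[...,1]-.335)<.03); print('lowest points',np.percentile(P[m][:,2],[1,5,50,99]))
a=cv2.imread('pics/s3.png')[80:220,250:430]; cv2.imwrite('pics/z3.png',cv2.resize(a,None,fx=3,fy=3))"
```

```text
shift mm [ 3.3 -0.8 26. ] turn [-0.   0.4  0.1]
[ 0.5220482   0.26973892 -1.40361185]
lowest points [-1.21019086e-04  1.32968166e-03  1.95200529e-01  4.43617664e-01]
```

Call:
jog_arm(
  rows=[
    {"x": 0.002,"y": -0.001,"z": 0.012,"ax": 0,"ay": 0,"az": 0,"fingers": 1},
    {"x": 0,"y": 0,"z": 0.007,"ax": 0,"ay": 0,"az": 0,"fingers": 1},
    {"x": 0,"y": 0,"z": 0.003,"ax": 0,"ay": 0,"az": 0,"fingers": 1},
    {"x": 0,"y": 0,"z": 0.002,"ax": 0,"ay": 0,"az": 0,"fingers": 1},
    {"x": 0,"y": 0,"z": 0.001,"ax": 0,"ay": 0,"az": 0,"fingers": 1},
    {"x": 0,"y": 0,"z": 0,"ax": 0,"ay": 0,"az": 0,"fingers": 1},
  ],
)

```text
time_s: 18.73
tool_pos: [0.4138, 0.3359, 0.1502]
orientation: [0.968, 0.252, 0.0, -0.0]
contact_force: [-0.4, 0.5, -1.8]
finger_gap: 0.0225
finger_force: 35.0
```

Call:
jog_arm(
  rows=[
    {"x": 0,"y": 0,"z": 0.002,"ax": 0,"ay": 0,"az": 0,"fingers": 1},
    {"x": 0,"y": 0,"z": 0.001,"ax": 0,"ay": 0,"az": 0,"fingers": 1},
    {"x": 0,"y": 0,"z": 0.001,"ax": 0,"ay": 0,"az": 0,"fingers": 1},
    {"x": 0,"y": 0,"z": 0,"ax": 0,"ay": 0,"az": 0,"fingers": 1},
  ],
)

```text
time_s: 19.23
tool_pos: [0.4143, 0.3362, 0.147]
orientation: [0.968, 0.252, 0.001, -0.0]
contact_force: [-1.1, -0.7, 4.1]
finger_gap: 0.0221
finger_force: 35.0
```

Call:
jog_arm(
  rows=[
    {"x": 0,"y": 0,"z": 0,"ax": 0,"ay": 0,"az": 0,"fingers": 0.2},
    {"x": 0,"y": 0,"z": 0,"ax": 0,"ay": 0,"az": 0,"fingers": -0.3},
    {"x": 0,"y": 0,"z": 0,"ax": 0,"ay": 0,"az": 0,"fingers": -0.3},
    {"x": 0,"y": 0,"z": -0.027,"ax": 0,"ay": 0,"az": 0,"fingers": -0.3},
    {"x": 0,"y": 0,"z": -0.05,"ax": 0,"ay": 0,"az": 0,"fingers": -0.3},
    {"x": 0,"y": 0,"z": -0.05,"ax": 0,"ay": 0,"az": 0,"fingers": -0.3},
    {"x": 0.005,"y": 0.0295,"z": 0,"ax": 0,"ay": 0,"az": 0,"fingers": -0.3},
    {"x": 0.005,"y": 0.0295,"z": 0,"ax": 0,"ay": 0,"az": 0,"fingers": -0.3},
    {"x": 0.005,"y": 0.0295,"z": 0,"ax": 0,"ay": 0,"az": 0,"fingers": -0.3},
    {"x": 0.005,"y": 0.0295,"z": 0,"ax": 0,"ay": 0,"az": 0,"fingers": -0.3},
    {"x": 0.005,"y": 0.0295,"z": 0,"ax": 0,"ay": 0,"az": 0,"fingers": -0.3},
    {"x": 0.005,"y": 0.0295,"z": 0,"ax": 0,"ay": 0,"az": 0,"fingers": -0.3},
    {"x": 0.005,"y": 0.0295,"z": 0,"ax": 0,"ay": 0,"az": 0,"fingers": -0.3},
    {"x": 0.005,"y": 0.0295,"z": 0,"ax": 0,"ay": 0,"az": 0,"fingers": -0.3},
    {"x": 0,"y": 0,"z": 0,"ax": 0,"ay": 0,"az": -10,"fingers": -0.3},
    {"x": 0,"y": 0,"z": 0,"ax": 0,"ay": 0,"az": -10,"fingers": -0.3},
    {"x": 0,"y": 0,"z": 0,"ax": 0,"ay": 0,"az": -10,"fingers": -0.3},
    {"x": 0,"y": 0,"z": 0,"ax": 0,"ay": 0,"az": -10,"fingers": -0.3},
    {"x": 0,"y": 0,"z": 0,"ax": 0,"ay": 0,"az": -10,"fingers": -0.3},
    {"x": 0,"y": 0,"z": 0,"ax": 0,"ay": 0,"az": -10,"fingers": -0.3},
  ],
)

```text
time_s: 21.72
tool_pos: [0.5634, 0.1491, 0.2727]
orientation: [0.71, 0.704, -0.0, -0.0]
contact_force: [-0.5, -0.2, -0.0]
finger_gap: 0.0597
finger_force: 0.0
```

```bash
python3 -c "
from tab import *
c=snap('scene','s4');P=pts(c);m=(np.hypot(P[...,0]-.414,P[...,1]-.336)<.03)&(P[...,2]<.2); print('scraper',P[m].max(0),np.median(P[m&(P[...,2]>.06)],0),np.median(P[m&(P[...,2]>.09)],0))
go(.564,.149,.115,89)"
```

```text
scraper [0.44306541 0.36389717 0.11375359] [0.41477054 0.3236344  0.08995665] [0.41341314 0.32468438 0.10442611]
shift mm [-0.1  0.7 88.7] turn [-0.   0.   0.8]
```

Call:
jog_arm(
  rows=[
    {"x": 0,"y": 0,"z": 0.03,"ax": 0,"ay": 0,"az": 0,"fingers": -0.3},
    {"x": 0,"y": 0,"z": 0.03,"ax": 0,"ay": 0,"az": 0,"fingers": -0.3},
    {"x": 0,"y": 0,"z": 0.027,"ax": 0,"ay": 0,"az": 0,"fingers": -0.3},
    {"x": 0,"y": 0,"z": 0,"ax": 0,"ay": 0,"az": 0,"fingers": 1},
    {"x": 0,"y": 0,"z": 0,"ax": 0,"ay": 0,"az": 0,"fingers": 1},
    {"x": 0,"y": 0,"z": 0,"ax": 0,"ay": 0,"az": 0,"fingers": 1},
    {"x": 0,"y": 0,"z": 0,"ax": 0,"ay": 0,"az": 0,"fingers": 1},
  ],
  grip_force=20,
)

```text
time_s: 22.65
tool_pos: [0.5636, 0.1493, 0.1873]
orientation: [0.712, 0.702, 0.0, 0.0]
contact_force: [-3.7, 0.5, 7.3]
finger_gap: 0.0233
finger_force: 20.0
```

Call:
jog_arm(
  rows=[
    {"x": -0.0005,"y": -0.0103,"z": 0,"ax": 0,"ay": 0,"az": -6,"fingers": 1},
    {"x": -0.0005,"y": -0.0103,"z": 0,"ax": 0,"ay": 0,"az": -6,"fingers": 1},
    {"x": -0.0005,"y": -0.0103,"z": 0,"ax": 0,"ay": 0,"az": -6,"fingers": 1},
    {"x": -0.0005,"y": -0.0103,"z": 0,"ax": 0,"ay": 0,"az": -6,"fingers": 1},
    {"x": -0.0005,"y": -0.0103,"z": 0,"ax": 0,"ay": 0,"az": -6,"fingers": 1},
    {"x": -0.0005,"y": -0.0103,"z": 0,"ax": 0,"ay": 0,"az": -6,"fingers": 1},
    {"x": -0.0005,"y": -0.0103,"z": 0,"ax": 0,"ay": 0,"az": -6,"fingers": 1},
    {"x": -0.0005,"y": -0.0103,"z": 0,"ax": 0,"ay": 0,"az": -6,"fingers": 1},
    {"x": -0.0005,"y": -0.0103,"z": 0,"ax": 0,"ay": 0,"az": -6,"fingers": 1},
    {"x": -0.0005,"y": -0.0103,"z": 0,"ax": 0,"ay": 0,"az": -6,"fingers": 1},
    {"x": 0,"y": 0,"z": 0,"ax": 0,"ay": 0,"az": 0,"fingers": 1},
    {"x": 0,"y": 0,"z": 0,"ax": 0,"ay": 0,"az": 0,"fingers": -0.3},
    {"x": 0,"y": 0,"z": 0,"ax": 0,"ay": 0,"az": 0,"fingers": -0.3},
    {"x": 0,"y": 0,"z": 0,"ax": 0,"ay": 0,"az": 0,"fingers": -0.3},
    {"x": 0,"y": 0,"z": -0.03,"ax": 0,"ay": 0,"az": 0,"fingers": -0.3},
    {"x": 0,"y": 0,"z": -0.03,"ax": 0,"ay": 0,"az": 0,"fingers": -0.3},
    {"x": 0,"y": 0,"z": -0.03,"ax": 0,"ay": 0,"az": 0,"fingers": -0.3},
  ],
)

```text
time_s: 24.78
tool_pos: [0.4773, 0.1016, 0.2769]
orientation: [0.266, 0.964, 0.0, -0.0]
contact_force: [0.5, 0.5, 0.2]
finger_gap: 0.0597
finger_force: 0.0
```

```bash
python3 -c "
from tab import *
table('t3')
go(.4143,.3362,.205,29)"
```

```text
scrap 26 0.1248 -64.6 0.012 [ 0.626 -0.065]
scrap 47 0.0555 -60.0 0.071 [0.59  0.004]
scrap 40 0.0572 -119.2 0.068 [0.534 0.002]
cap 401 [0.614 0.34  0.018]
shift mm [176.1 168.1   6.9] turn [  0.5   0.  120.1]
```

Call:
jog_arm(
  rows=[
    {"x": 0.0252,"y": 0.024,"z": 0,"ax": 0,"ay": 0,"az": 0,"fingers": -0.3},
    {"x": 0.0252,"y": 0.024,"z": 0,"ax": 0,"ay": 0,"az": 0,"fingers": -0.3},
    {"x": 0.0252,"y": 0.024,"z": 0,"ax": 0,"ay": 0,"az": 0,"fingers": -0.3},
    {"x": 0.0252,"y": 0.024,"z": 0,"ax": 0,"ay": 0,"az": 0,"fingers": -0.3},
    {"x": 0.0252,"y": 0.024,"z": 0,"ax": 0,"ay": 0,"az": 0,"fingers": -0.3},
    {"x": 0.0252,"y": 0.024,"z": 0,"ax": 0,"ay": 0,"az": 0,"fingers": -0.3},
    {"x": 0.0252,"y": 0.024,"z": 0,"ax": 0,"ay": 0,"az": 0,"fingers": -0.3},
    {"x": 0,"y": 0,"z": 0,"ax": 0,"ay": 0,"az": 10,"fingers": -0.3},
    {"x": 0,"y": 0,"z": 0,"ax": 0,"ay": 0,"az": 10,"fingers": -0.3},
    {"x": 0,"y": 0,"z": 0,"ax": 0,"ay": 0,"az": 10,"fingers": -0.3},
    {"x": 0,"y": 0,"z": 0,"ax": 0,"ay": 0,"az": 10,"fingers": -0.3},
    {"x": 0,"y": 0,"z": 0,"ax": 0,"ay": 0,"az": 10,"fingers": -0.3},
    {"x": 0,"y": 0,"z": 0,"ax": 0,"ay": 0,"az": 10,"fingers": -0.3},
    {"x": 0,"y": 0,"z": 0,"ax": 0,"ay": 0,"az": 10,"fingers": -0.3},
    {"x": 0,"y": 0,"z": 0,"ax": 0,"ay": 0,"az": 10,"fingers": -0.3},
    {"x": 0,"y": 0,"z": 0,"ax": 0,"ay": 0,"az": 10,"fingers": -0.3},
    {"x": 0,"y": 0,"z": 0,"ax": 0,"ay": 0,"az": 10,"fingers": -0.3},
    {"x": 0,"y": 0,"z": 0,"ax": 0,"ay": 0,"az": 10,"fingers": -0.3},
    {"x": 0,"y": 0,"z": 0,"ax": 0,"ay": 0,"az": 10,"fingers": -0.3},
  ],
)

```text
time_s: 27.2
tool_pos: [0.412, 0.3363, 0.2755]
orientation: [0.969, 0.249, -0.0, 0.0]
contact_force: [0.2, 0.0, 0.8]
finger_gap: 0.0595
finger_force: 0.0
```

```bash
python3 -c "
from tab import *
table('t4')
go(.4143,.3362,.077,29)
c=snap('wrist','w6'); u,v=proj(c,(.4143,.3362,.113)); print(u,v); h=cv2.cvtColor(c['pixels'],cv2.COLOR_RGB2HSV)
b=(h[...,1]>80)&(h[...,2]>170)&(h[...,0]<22); b[:int(v)-40]=0;b[int(v)+40:]=0;b[:,:int(u)-40]=0;b[:,int(u)+40:]=0; print(b.sum(),np.argwhere(b).mean(0)[::-1])"
```

```text
knob 65 0.09718655839775503 150.6767238242221
scrap 26 0.1248 -64.6 0.011 [ 0.626 -0.065]
scrap 46 0.0553 -60.1 0.091 [0.587 0.004]
scrap 38 0.0574 -118.9 0.068 [0.535 0.002]
cap 546 [0.602 0.332 0.018]
shift mm [  2.    1.1 129.5] turn [-0.   0.  -0.5]
283.65146581554967 215.15452503710952
338 [282.31952663 206.18934911]
```

Call:
jog_arm(
  rows=[
    {"x": 0.002,"y": 0.001,"z": 0.02,"ax": 0,"ay": 0,"az": 0,"fingers": -0.3},
    {"x": 0,"y": 0,"z": 0.03,"ax": 0,"ay": 0,"az": 0,"fingers": -0.3},
    {"x": 0,"y": 0,"z": 0.03,"ax": 0,"ay": 0,"az": 0,"fingers": -0.3},
    {"x": 0,"y": 0,"z": 0.03,"ax": 0,"ay": 0,"az": 0,"fingers": -0.3},
    {"x": 0,"y": 0,"z": 0.018,"ax": 0,"ay": 0,"az": 0,"fingers": -0.3},
    {"x": 0,"y": 0,"z": 0,"ax": 0,"ay": 0,"az": 0,"fingers": 1},
    {"x": 0,"y": 0,"z": 0,"ax": 0,"ay": 0,"az": 0,"fingers": 1},
    {"x": 0,"y": 0,"z": 0,"ax": 0,"ay": 0,"az": 0,"fingers": 1},
    {"x": 0,"y": 0,"z": 0,"ax": 0,"ay": 0,"az": 0,"fingers": 1},
  ],
  grip_force=35,
)

```text
time_s: 28.42
tool_pos: [0.4148, 0.3366, 0.1491]
orientation: [0.968, 0.252, 0.001, -0.0]
contact_force: [-0.0, 0.4, 3.5]
finger_gap: 0.0223
finger_force: 35.1
```

```bash
python3 -c "
from h import *
go(.563,.0505,.134,29)"
```

```text
shift mm [ -9.9 322.1 -54. ] turn [ 0.  -0.1  0.1]
```

Call:
jog_arm(
  rows=[
    {"x": 0,"y": 0,"z": -0.027,"ax": 0,"ay": 0,"az": 0,"fingers": 1},
    {"x": 0,"y": 0,"z": -0.04,"ax": 0,"ay": 0,"az": 0,"fingers": 1},
    {"x": 0,"y": 0,"z": -0.04,"ax": 0,"ay": 0,"az": 0,"fingers": 1},
    {"x": 0,"y": 0,"z": -0.04,"ax": 0,"ay": 0,"az": 0,"fingers": 1},
    {"x": -0.001,"y": 0.0322,"z": 0,"ax": 0,"ay": 0,"az": 0,"fingers": 1},
    {"x": -0.001,"y": 0.0322,"z": 0,"ax": 0,"ay": 0,"az": 0,"fingers": 1},
    {"x": -0.001,"y": 0.0322,"z": 0,"ax": 0,"ay": 0,"az": 0,"fingers": 1},
    {"x": -0.001,"y": 0.0322,"z": 0,"ax": 0,"ay": 0,"az": 0,"fingers": 1},
    {"x": -0.001,"y": 0.0322,"z": 0,"ax": 0,"ay": 0,"az": 0,"fingers": 1},
    {"x": -0.001,"y": 0.0322,"z": 0,"ax": 0,"ay": 0,"az": 0,"fingers": 1},
    {"x": -0.001,"y": 0.0322,"z": 0,"ax": 0,"ay": 0,"az": 0,"fingers": 1},
    {"x": -0.001,"y": 0.0322,"z": 0,"ax": 0,"ay": 0,"az": 0,"fingers": 1},
    {"x": -0.001,"y": 0.0322,"z": 0,"ax": 0,"ay": 0,"az": 0,"fingers": 1},
    {"x": -0.001,"y": 0.0322,"z": 0,"ax": 0,"ay": 0,"az": 0,"fingers": 1},
    {"x": 0,"y": 0,"z": 0,"ax": 0,"ay": 0,"az": 0,"fingers": 1},
    {"x": 0,"y": 0,"z": 0,"ax": 0,"ay": 0,"az": 0,"fingers": 1},
  ],
)

```text
time_s: 30.42
tool_pos: [0.562, 0.0507, 0.2949]
orientation: [0.968, 0.252, -0.0, -0.0]
contact_force: [-0.2, 0.6, -1.9]
finger_gap: 0.022
finger_force: 35.0
```

```bash
python3 -c "
from h import *
go(.563,.0505,.138,29)
c=snap('wrist','w7'); a=load('w4')['pixels']; b=c['pixels']
h=lambda p:[ (lambda m:(m.sum(),np.argwhere(m).mean(0)[::-1].round(1)))((lambda H:(H[...,1]>60)&(H[...,2]>150)&(H[...,0]<22)&(np.arange(420)[:,None]>225)&(np.arange(420)[:,None]<310)&(abs(np.arange(560)[None]-283)<40))(cv2.cvtColor(p,cv2.COLOR_RGB2HSV)))]
print(h(a),h(b))"
```

```text
shift mm [ 0.8  0.8 87.9] turn [-0.1  0.   0.1]
[(np.int64(2414), array([281.4, 277.1]))] [(np.int64(2216), array([281.8, 278.1]))]
```

The scraper sits in the grip as it did the first time. Next I'll lower it and push out the second slot.

Call:
jog_arm(
  rows=[
    {"x": 0.0005,"y": 0.0005,"z": 0.02,"ax": 0,"ay": 0,"az": 0,"fingers": 1},
    {"x": 0,"y": 0,"z": 0.02,"ax": 0,"ay": 0,"az": 0,"fingers": 1},
    {"x": 0,"y": 0,"z": 0.02,"ax": 0,"ay": 0,"az": 0,"fingers": 1},
    {"x": 0,"y": 0,"z": 0.012,"ax": 0,"ay": 0,"az": 0,"fingers": 1},
    {"x": 0,"y": 0,"z": 0.01,"ax": 0,"ay": 0,"az": 0,"fingers": 1},
    {"x": 0,"y": 0,"z": 0.005,"ax": 0,"ay": 0,"az": 0,"fingers": 1},
    {"x": 0,"y": 0,"z": 0,"ax": 0,"ay": 0,"az": 0,"fingers": 1},
    {"x": 0,"y": 0,"z": 0,"ax": 0,"ay": 0,"az": 0,"fingers": 1},
  ],
)

```text
time_s: 31.48
tool_pos: [0.5634, 0.05, 0.2088]
orientation: [0.968, 0.251, 0.001, 0.0]
contact_force: [-0.6, -1.0, -1.0]
finger_gap: 0.022
finger_force: 35.0
```

Call:
jog_arm(
  rows=[
    {"x": 0,"y": 0.008,"z": 0,"ax": 0,"ay": 0,"az": 0,"fingers": 1},
    {"x": 0,"y": 0.008,"z": 0,"ax": 0,"ay": 0,"az": 0,"fingers": 1},
    {"x": 0,"y": 0.008,"z": 0,"ax": 0,"ay": 0,"az": 0,"fingers": 1},
    {"x": 0,"y": 0.008,"z": 0,"ax": 0,"ay": 0,"az": 0,"fingers": 1},
    {"x": 0,"y": 0.008,"z": 0,"ax": 0,"ay": 0,"az": 0,"fingers": 1},
    {"x": 0,"y": 0.008,"z": 0,"ax": 0,"ay": 0,"az": 0,"fingers": 1},
  ],
)

```text
time_s: 32.22
tool_pos: [0.5867, 0.0076, 0.2081]
orientation: [0.968, 0.251, -0.0, -0.0]
contact_force: [0.5, 0.4, -0.3]
finger_gap: 0.022
finger_force: 35.0
```

Call:
jog_arm(
  rows=[
    {"x": 0,"y": 0.008,"z": 0.0005,"ax": 0,"ay": 0,"az": 0,"fingers": 1},
    {"x": 0,"y": 0.008,"z": 0,"ax": 0,"ay": 0,"az": 0,"fingers": 1},
    {"x": 0,"y": 0.008,"z": 0,"ax": 0,"ay": 0,"az": 0,"fingers": 1},
    {"x": 0,"y": 0.008,"z": 0,"ax": 0,"ay": 0,"az": 0,"fingers": 1},
    {"x": 0,"y": 0.006,"z": 0,"ax": 0,"ay": 0,"az": 0,"fingers": 1},
    {"x": 0,"y": 0.006,"z": 0,"ax": 0,"ay": 0,"az": 0,"fingers": 1},
    {"x": 0,"y": 0.005,"z": 0,"ax": 0,"ay": 0,"az": 0,"fingers": 1},
    {"x": 0,"y": 0.005,"z": 0,"ax": 0,"ay": 0,"az": 0,"fingers": 1},
    {"x": 0,"y": 0.004,"z": 0,"ax": 0,"ay": 0,"az": 0,"fingers": 1},
    {"x": 0,"y": 0,"z": 0,"ax": 0,"ay": 0,"az": 0,"fingers": 1},
    {"x": 0,"y": 0,"z": 0,"ax": 0,"ay": 0,"az": 0,"fingers": 1},
  ],
)

```text
time_s: 33.6
tool_pos: [0.6146, -0.0425, 0.2076]
orientation: [0.968, 0.252, -0.0, -0.0]
contact_force: [-0.2, -0.7, -1.5]
finger_gap: 0.022
finger_force: 35.0
```

```bash
python3 -c "
from tab import *
go(.563,.0505,.136,29)
snap('scene','s5'); b=cv2.imread('pics/s5.png')[160:300,210:390]; cv2.imwrite('pics/z5.png',cv2.resize(b,(400,311)))"
```

```text
shift mm [   0.2 -106.3    2.6] turn [-0.   0.   0.1]
```

View pics/z5.png

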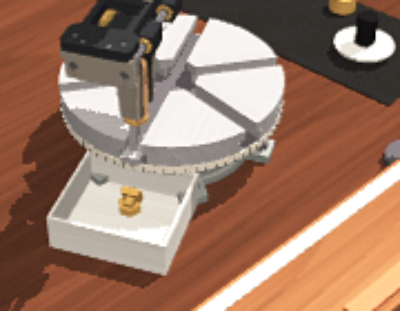

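The second piece landed on the first in the tray (130,200). I'll take the scraper back to the mat again.

Call:
jog_arm(
  rows=[
    {"x": 0,"y": -0.015,"z": 0,"ax": 0,"ay": 0,"az": 0,"fingers": 1},
    {"x": 0,"y": -0.015,"z": 0,"ax": 0,"ay": 0,"az": 0,"fingers": 1},
    {"x": 0,"y": -0.015,"z": 0,"ax": 0,"ay": 0,"az": 0,"fingers": 1},
    {"x": 0,"y": -0.015,"z": 0,"ax": 0,"ay": 0,"az": 0,"fingers": 1},
    {"x": 0,"y": -0.015,"z": 0,"ax": 0,"ay": 0,"az": 0,"fingers": 1},
    {"x": 0,"y": -0.015,"z": 0,"ax": 0,"ay": 0,"az": 0,"fingers": 1},
    {"x": 0,"y": -0.016,"z": 0,"ax": 0,"ay": 0,"az": 0,"fingers": 1},
    {"x": 0,"y": 0,"z": 0,"ax": 0,"ay": 0,"az": 0,"fingers": 1},
    {"x": 0,"y": 0,"z": -0.02,"ax": 0,"ay": 0,"az": 0,"fingers": 1},
    {"x": 0,"y": 0,"z": -0.035,"ax": 0,"ay": 0,"az": 0,"fingers": 1},
    {"x": 0,"y": 0,"z": -0.035,"ax": 0,"ay": 0,"az": 0,"fingers": 1},
  ],
)

```text
time_s: 35.02
tool_pos: [0.5631, 0.0496, 0.2985]
orientation: [0.968, 0.251, -0.0, 0.0]
contact_force: [0.3, -0.0, -1.3]
finger_gap: 0.0222
finger_force: 35.0
```

Call:
jog_arm(
  rows=[
    {"x": 0.001,"y": -0.0321,"z": 0,"ax": 0,"ay": 0,"az": 0,"fingers": 1},
    {"x": 0.001,"y": -0.0321,"z": 0,"ax": 0,"ay": 0,"az": 0,"fingers": 1},
    {"x": 0.001,"y": -0.0321,"z": 0,"ax": 0,"ay": 0,"az": 0,"fingers": 1},
    {"x": 0.001,"y": -0.0321,"z": 0,"ax": 0,"ay": 0,"az": 0,"fingers": 1},
    {"x": 0.001,"y": -0.0321,"z": 0,"ax": 0,"ay": 0,"az": 0,"fingers": 1},
    {"x": 0.001,"y": -0.0321,"z": 0,"ax": 0,"ay": 0,"az": 0,"fingers": 1},
    {"x": 0.001,"y": -0.0321,"z": 0,"ax": 0,"ay": 0,"az": 0,"fingers": 1},
    {"x": 0.001,"y": -0.0321,"z": 0,"ax": 0,"ay": 0,"az": 0,"fingers": 1},
    {"x": 0.001,"y": -0.0321,"z": 0,"ax": 0,"ay": 0,"az": 0,"fingers": 1},
    {"x": 0.001,"y": -0.0321,"z": 0,"ax": 0,"ay": 0,"az": 0,"fingers": 1},
    {"x": 0,"y": 0,"z": 0.04,"ax": 0,"ay": 0,"az": 0,"fingers": 1},
    {"x": 0,"y": 0,"z": 0.04,"ax": 0,"ay": 0,"az": 0,"fingers": 1},
    {"x": 0,"y": 0,"z": 0.04,"ax": 0,"ay": 0,"az": 0,"fingers": 1},
    {"x": 0,"y": 0,"z": 0.014,"ax": 0,"ay": 0,"az": 0,"fingers": 1},
    {"x": 0,"y": 0,"z": 0.004,"ax": 0,"ay": 0,"az": 0,"fingers": 1},
    {"x": 0,"y": 0,"z": 0.002,"ax": 0,"ay": 0,"az": 0,"fingers": 1},
    {"x": 0,"y": 0,"z": 0,"ax": 0,"ay": 0,"az": 0,"fingers": 1},
  ],
)

```text
time_s: 37.15
tool_pos: [0.4163, 0.3357, 0.159]
orientation: [0.968, 0.251, 0.001, -0.0]
contact_force: [-0.3, 0.7, -1.6]
finger_gap: 0.0222
finger_force: 35.0
```

Call:
jog_arm(
  rows=[
    {"x": 0,"y": 0,"z": 0.005,"ax": 0,"ay": 0,"az": 0,"fingers": 1},
    {"x": 0,"y": 0,"z": 0.002,"ax": 0,"ay": 0,"az": 0,"fingers": 1},
    {"x": 0,"y": 0,"z": 0.001,"ax": 0,"ay": 0,"az": 0,"fingers": 1},
    {"x": 0,"y": 0,"z": 0.001,"ax": 0,"ay": 0,"az": 0,"fingers": 1},
    {"x": 0,"y": 0,"z": 0.001,"ax": 0,"ay": 0,"az": 0,"fingers": 1},
    {"x": 0,"y": 0,"z": 0,"ax": 0,"ay": 0,"az": 0,"fingers": 1},
  ],
)

```text
time_s: 37.9
tool_pos: [0.4165, 0.3359, 0.1491]
orientation: [0.968, 0.252, 0.001, -0.0]
contact_force: [-0.6, -0.8, 5.5]
finger_gap: 0.0222
finger_force: 35.0
```

Call:
jog_arm(
  rows=[
    {"x": 0,"y": 0,"z": 0,"ax": 0,"ay": 0,"az": 0,"fingers": 0.2},
    {"x": 0,"y": 0,"z": 0,"ax": 0,"ay": 0,"az": 0,"fingers": -0.3},
    {"x": 0,"y": 0,"z": 0,"ax": 0,"ay": 0,"az": 0,"fingers": -0.3},
    {"x": 0,"y": 0,"z": -0.027,"ax": 0,"ay": 0,"az": 0,"fingers": -0.3},
    {"x": 0,"y": 0,"z": -0.05,"ax": 0,"ay": 0,"az": 0,"fingers": -0.3},
    {"x": 0,"y": 0,"z": -0.05,"ax": 0,"ay": 0,"az": 0,"fingers": -0.3},
    {"x": -0.0075,"y": 0.0293,"z": 0,"ax": 0,"ay": 0,"az": 0,"fingers": -0.3},
    {"x": -0.0075,"y": 0.0293,"z": 0,"ax": 0,"ay": 0,"az": 0,"fingers": -0.3},
    {"x": -0.0075,"y": 0.0293,"z": 0,"ax": 0,"ay": 0,"az": 0,"fingers": -0.3},
    {"x": -0.0075,"y": 0.0293,"z": 0,"ax": 0,"ay": 0,"az": 0,"fingers": -0.3},
    {"x": -0.0075,"y": 0.0293,"z": 0,"ax": 0,"ay": 0,"az": 0,"fingers": -0.3},
    {"x": -0.0075,"y": 0.0293,"z": 0,"ax": 0,"ay": 0,"az": 0,"fingers": -0.3},
    {"x": -0.0075,"y": 0.0293,"z": 0,"ax": 0,"ay": 0,"az": 0,"fingers": -0.3},
    {"x": -0.0075,"y": 0.0293,"z": 0,"ax": 0,"ay": 0,"az": 0,"fingers": -0.3},
  ],
)

```text
time_s: 39.65
tool_pos: [0.4773, 0.1003, 0.2745]
orientation: [0.968, 0.251, -0.0, -0.0]
contact_force: [-0.1, -0.5, 0.6]
finger_gap: 0.0597
finger_force: 0.0
```

Call:
jog_arm(
  rows=[
    {"x": 0,"y": 0,"z": 0,"ax": 0,"ay": 0,"az": -10,"fingers": -0.3},
    {"x": 0,"y": 0,"z": 0,"ax": 0,"ay": 0,"az": -10,"fingers": -0.3},
    {"x": 0,"y": 0,"z": 0,"ax": 0,"ay": 0,"az": -10,"fingers": -0.3},
    {"x": 0,"y": 0,"z": 0,"ax": 0,"ay": 0,"az": -10,"fingers": -0.3},
    {"x": 0,"y": 0,"z": 0,"ax": 0,"ay": 0,"az": -10,"fingers": -0.3},
    {"x": 0,"y": 0,"z": 0,"ax": 0,"ay": 0,"az": -10,"fingers": -0.3},
    {"x": 0,"y": 0,"z": 0,"ax": 0,"ay": 0,"az": -10,"fingers": -0.3},
    {"x": 0,"y": 0,"z": 0,"ax": 0,"ay": 0,"az": -10,"fingers": -0.3},
    {"x": 0,"y": 0,"z": 0,"ax": 0,"ay": 0,"az": -10,"fingers": -0.3},
    {"x": 0,"y": 0,"z": 0,"ax": 0,"ay": 0,"az": -10,"fingers": -0.3},
    {"x": 0,"y": 0,"z": 0,"ax": 0,"ay": 0,"az": -10,"fingers": -0.3},
    {"x": 0,"y": 0,"z": 0,"ax": 0,"ay": 0,"az": -10,"fingers": -0.3},
  ],
)

```text
time_s: 41.15
tool_pos: [0.4771, 0.1013, 0.2744]
orientation: [0.263, 0.965, -0.0, -0.0]
contact_force: [0.1, 0.2, 1.2]
finger_gap: 0.0597
finger_force: 0.0
```

```bash
python3 -c "
from tab import *
c=snap('scene','s6');P=pts(c);m=(np.hypot(P[...,0]-.4165,P[...,1]-.336)<.03)&(P[...,2]<.2); print('scraper',P[m].max(0),np.median(P[m&(P[...,2]>.09)],0))
go(.4775,.102,.116,149)"
```

```text
scraper [0.44578982 0.36495863 0.11449705] [0.41808224 0.32587472 0.10447447]
shift mm [-0.1  0.8 89.4] turn [-0.  -0.   0.8]
```

Call:
jog_arm(
  rows=[
    {"x": 0,"y": 0.0005,"z": 0.03,"ax": 0,"ay": 0,"az": 0,"fingers": -0.3},
    {"x": 0,"y": 0,"z": 0.03,"ax": 0,"ay": 0,"az": 0,"fingers": -0.3},
    {"x": 0,"y": 0,"z": 0.028,"ax": 0,"ay": 0,"az": 0,"fingers": -0.3},
    {"x": 0,"y": 0,"z": 0,"ax": 0,"ay": 0,"az": 0,"fingers": 1},
    {"x": 0,"y": 0,"z": 0,"ax": 0,"ay": 0,"az": 0,"fingers": 1},
    {"x": 0,"y": 0,"z": 0,"ax": 0,"ay": 0,"az": 0,"fingers": 1},
    {"x": 0,"y": 0,"z": 0,"ax": 0,"ay": 0,"az": 0,"fingers": 1},
  ],
  grip_force=20,
)

```text
time_s: 42.08
tool_pos: [0.4779, 0.1012, 0.1878]
orientation: [0.266, 0.964, -0.001, 0.001]
contact_force: [-3.1, -5.6, 5.7]
finger_gap: 0.0239
finger_force: 20.0
```

Call:
jog_arm(
  rows=[
    {"x": -0.0005,"y": -0.0103,"z": 0,"ax": 0,"ay": 0,"az": -6,"fingers": 1},
    {"x": -0.0005,"y": -0.0103,"z": 0,"ax": 0,"ay": 0,"az": -6,"fingers": 1},
    {"x": -0.0005,"y": -0.0103,"z": 0,"ax": 0,"ay": 0,"az": -6,"fingers": 1},
    {"x": -0.0005,"y": -0.0103,"z": 0,"ax": 0,"ay": 0,"az": -6,"fingers": 1},
    {"x": -0.0005,"y": -0.0103,"z": 0,"ax": 0,"ay": 0,"az": -6,"fingers": 1},
    {"x": -0.0005,"y": -0.0103,"z": 0,"ax": 0,"ay": 0,"az": -6,"fingers": 1},
    {"x": -0.0005,"y": -0.0103,"z": 0,"ax": 0,"ay": 0,"az": -6,"fingers": 1},
    {"x": -0.0005,"y": -0.0103,"z": 0,"ax": 0,"ay": 0,"az": -6,"fingers": 1},
    {"x": -0.0005,"y": -0.0103,"z": 0,"ax": 0,"ay": 0,"az": -6,"fingers": 1},
    {"x": -0.0005,"y": -0.0103,"z": 0,"ax": 0,"ay": 0,"az": -6,"fingers": 1},
    {"x": 0,"y": 0,"z": 0,"ax": 0,"ay": 0,"az": 0,"fingers": 1},
    {"x": 0,"y": 0,"z": 0,"ax": 0,"ay": 0,"az": 0,"fingers": -0.3},
    {"x": 0,"y": 0,"z": 0,"ax": 0,"ay": 0,"az": 0,"fingers": -0.3},
    {"x": 0,"y": 0,"z": 0,"ax": 0,"ay": 0,"az": 0,"fingers": -0.3},
    {"x": 0,"y": 0,"z": -0.03,"ax": 0,"ay": 0,"az": 0,"fingers": -0.3},
    {"x": 0,"y": 0,"z": -0.03,"ax": 0,"ay": 0,"az": 0,"fingers": -0.3},
    {"x": 0,"y": 0,"z": -0.03,"ax": 0,"ay": 0,"az": 0,"fingers": -0.3},
  ],
)

```text
time_s: 44.2
tool_pos: [0.4754, 0.0035, 0.2773]
orientation: [-0.251, 0.968, 0.0, -0.0]
contact_force: [0.1, -0.4, 0.7]
finger_gap: 0.0598
finger_force: 0.0
```

```bash
python3 -c "
from tab import *
table('t6')
go(.4165,.3359,.205,29)"
```

```text
scrap 27 0.1258 -64.1 0.063 [ 0.619 -0.062]
scrap 37 0.0564 -59.4 0.068 [0.591 0.003]
cap 542 [0.602 0.332 0.017]
shift mm [-108.9  320.3    6.9] turn [  -0.5   -0.4 -179.9]
```

Call:
jog_arm(
  rows=[
    {"x": -0.0109,"y": 0.032,"z": 0,"ax": 0,"ay": 0,"az": 0,"fingers": -0.3},
    {"x": -0.0109,"y": 0.032,"z": 0,"ax": 0,"ay": 0,"az": 0,"fingers": -0.3},
    {"x": -0.0109,"y": 0.032,"z": 0,"ax": 0,"ay": 0,"az": 0,"fingers": -0.3},
    {"x": -0.0109,"y": 0.032,"z": 0,"ax": 0,"ay": 0,"az": 0,"fingers": -0.3},
    {"x": -0.0109,"y": 0.032,"z": 0,"ax": 0,"ay": 0,"az": 0,"fingers": -0.3},
    {"x": -0.0109,"y": 0.032,"z": 0,"ax": 0,"ay": 0,"az": 0,"fingers": -0.3},
    {"x": -0.0109,"y": 0.032,"z": 0,"ax": 0,"ay": 0,"az": 0,"fingers": -0.3},
    {"x": -0.0109,"y": 0.032,"z": 0,"ax": 0,"ay": 0,"az": 0,"fingers": -0.3},
    {"x": -0.0109,"y": 0.032,"z": 0,"ax": 0,"ay": 0,"az": 0,"fingers": -0.3},
    {"x": -0.0109,"y": 0.032,"z": 0,"ax": 0,"ay": 0,"az": 0,"fingers": -0.3},
    {"x": 0,"y": 0,"z": 0,"ax": 0,"ay": 0,"az": 0,"fingers": -0.3},
    {"x": 0,"y": 0,"z": 0,"ax": 0,"ay": 0,"az": 0,"fingers": -0.3},
  ],
)

```text
time_s: 45.75
tool_pos: [0.4149, 0.3353, 0.2761]
orientation: [-0.252, 0.968, -0.0, -0.0]
contact_force: [0.0, -0.4, 0.6]
finger_gap: 0.0599
finger_force: 0.0
```

```bash
python3 -c "
from tab import *
table('t7')
go(.4165,.3359,.079,209)"
```

```text
knob 62 0.09918690690607469 -150.3648886105139
scrap 27 0.1258 -64.1 0.026 [ 0.625 -0.064]
scrap 38 0.0563 -59.4 0.067 [0.591 0.004]
cap 548 [0.602 0.332 0.018]
shift mm [-1.700e+00  1.000e-01  1.283e+02] turn [-0.  -0.   0.1]
```

Call:
jog_arm(
  rows=[
    {"x": -0.0015,"y": 0,"z": 0.02,"ax": 0,"ay": 0,"az": 0,"fingers": -0.3},
    {"x": 0,"y": 0,"z": 0.03,"ax": 0,"ay": 0,"az": 0,"fingers": -0.3},
    {"x": 0,"y": 0,"z": 0.03,"ax": 0,"ay": 0,"az": 0,"fingers": -0.3},
    {"x": 0,"y": 0,"z": 0.03,"ax": 0,"ay": 0,"az": 0,"fingers": -0.3},
    {"x": 0,"y": 0,"z": 0.017,"ax": 0,"ay": 0,"az": 0,"fingers": -0.3},
    {"x": 0,"y": 0,"z": 0,"ax": 0,"ay": 0,"az": 0,"fingers": 1},
    {"x": 0,"y": 0,"z": 0,"ax": 0,"ay": 0,"az": 0,"fingers": 1},
    {"x": 0,"y": 0,"z": 0,"ax": 0,"ay": 0,"az": 0,"fingers": 1},
    {"x": 0,"y": 0,"z": 0,"ax": 0,"ay": 0,"az": 0,"fingers": 1},
  ],
  grip_force=35,
)

```text
time_s: 46.92
tool_pos: [0.4168, 0.3368, 0.1505]
orientation: [-0.252, 0.968, 0.0, 0.001]
contact_force: [-0.5, -1.6, 2.7]
finger_gap: 0.0226
finger_force: 35.1
```

```bash
python3 -c "
from h import *
go(.563,.0505,.134,209)"
```

```text
shift mm [  11.7 -321.3  -52.4] turn [-0.   0.1  0.1]
```

Call:
jog_arm(
  rows=[
    {"x": 0,"y": 0,"z": -0.027,"ax": 0,"ay": 0,"az": 0,"fingers": 1},
    {"x": 0,"y": 0,"z": -0.04,"ax": 0,"ay": 0,"az": 0,"fingers": 1},
    {"x": 0,"y": 0,"z": -0.04,"ax": 0,"ay": 0,"az": 0,"fingers": 1},
    {"x": 0,"y": 0,"z": -0.04,"ax": 0,"ay": 0,"az": 0,"fingers": 1},
    {"x": 0.0012,"y": -0.0321,"z": 0,"ax": 0,"ay": 0,"az": 0,"fingers": 1},
    {"x": 0.0012,"y": -0.0321,"z": 0,"ax": 0,"ay": 0,"az": 0,"fingers": 1},
    {"x": 0.0012,"y": -0.0321,"z": 0,"ax": 0,"ay": 0,"az": 0,"fingers": 1},
    {"x": 0.0012,"y": -0.0321,"z": 0,"ax": 0,"ay": 0,"az": 0,"fingers": 1},
    {"x": 0.0012,"y": -0.0321,"z": 0,"ax": 0,"ay": 0,"az": 0,"fingers": 1},
    {"x": 0.0012,"y": -0.0321,"z": 0,"ax": 0,"ay": 0,"az": 0,"fingers": 1},
    {"x": 0.0012,"y": -0.0321,"z": 0,"ax": 0,"ay": 0,"az": 0,"fingers": 1},
    {"x": 0.0012,"y": -0.0321,"z": 0,"ax": 0,"ay": 0,"az": 0,"fingers": 1},
    {"x": 0.0012,"y": -0.0321,"z": 0,"ax": 0,"ay": 0,"az": 0,"fingers": 1},
    {"x": 0.0012,"y": -0.0321,"z": 0,"ax": 0,"ay": 0,"az": 0,"fingers": 1},
    {"x": 0,"y": 0,"z": 0,"ax": 0,"ay": 0,"az": 0,"fingers": 1},
    {"x": 0,"y": 0,"z": 0,"ax": 0,"ay": 0,"az": 0,"fingers": 1},
  ],
)

```text
time_s: 48.92
tool_pos: [0.5617, 0.0509, 0.2964]
orientation: [-0.252, 0.968, 0.0, -0.0]
contact_force: [-0.2, -0.5, -0.7]
finger_gap: 0.0222
finger_force: 35.0
```

```bash
python3 -c "
from h import *
go(.563,.0505,.1395,209)
c=snap('wrist','w8'); p=c['pixels']; H=cv2.cvtColor(p,cv2.COLOR_RGB2HSV)
m=(H[...,1]>60)&(H[...,2]>150)&(H[...,0]<22)&(np.arange(420)[:,None]>225)&(np.arange(420)[:,None]<310)&(abs(np.arange(560)[None]-283)<40);print(m.sum(),np.argwhere(m).mean(0)[::-1])"
```

```text
shift mm [-1.  -1.  87.9] turn [ 0.  -0.   0.1]
2113 [282.43256034 282.83388547]
```

View pics/w8.png

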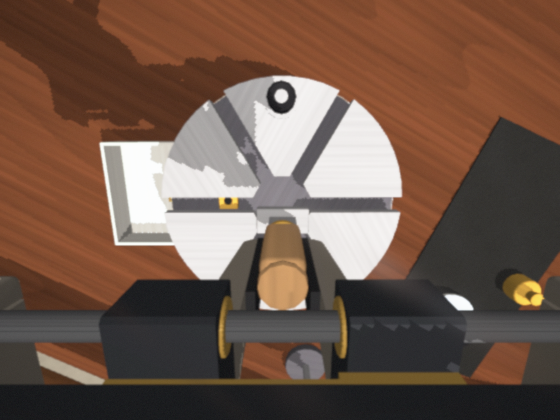

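The third scrap is at (228,201), in line with the tray, and the foot is over the bore. I'll lower the scraper and push along -y this time.

Call:
jog_arm(
  rows=[
    {"x": -0.0005,"y": -0.0005,"z": 0.02,"ax": 0,"ay": 0,"az": 0,"fingers": 1},
    {"x": 0,"y": 0,"z": 0.02,"ax": 0,"ay": 0,"az": 0,"fingers": 1},
    {"x": 0,"y": 0,"z": 0.02,"ax": 0,"ay": 0,"az": 0,"fingers": 1},
    {"x": 0,"y": 0,"z": 0.012,"ax": 0,"ay": 0,"az": 0,"fingers": 1},
    {"x": 0,"y": 0,"z": 0.01,"ax": 0,"ay": 0,"az": 0,"fingers": 1},
    {"x": 0,"y": 0,"z": 0.005,"ax": 0,"ay": 0,"az": 0,"fingers": 1},
    {"x": 0,"y": 0,"z": 0,"ax": 0,"ay": 0,"az": 0,"fingers": 1},
    {"x": 0,"y": 0,"z": 0,"ax": 0,"ay": 0,"az": 0,"fingers": 1},
  ],
)

```text
time_s: 49.98
tool_pos: [0.5632, 0.0501, 0.2103]
orientation: [-0.251, 0.968, -0.0, 0.001]
contact_force: [-0.4, 0.7, -1.9]
finger_gap: 0.0219
finger_force: 35.0
```

Call:
jog_arm(
  rows=[
    {"x": 0,"y": -0.008,"z": 0,"ax": 0,"ay": 0,"az": 0,"fingers": 1},
    {"x": 0,"y": -0.008,"z": 0,"ax": 0,"ay": 0,"az": 0,"fingers": 1},
    {"x": 0,"y": -0.008,"z": 0,"ax": 0,"ay": 0,"az": 0,"fingers": 1},
    {"x": 0,"y": -0.008,"z": 0,"ax": 0,"ay": 0,"az": 0,"fingers": 1},
    {"x": 0,"y": -0.008,"z": 0,"ax": 0,"ay": 0,"az": 0,"fingers": 1},
    {"x": 0,"y": -0.008,"z": 0,"ax": 0,"ay": 0,"az": 0,"fingers": 1},
  ],
)

```text
time_s: 50.72
tool_pos: [0.5864, 0.0077, 0.2096]
orientation: [-0.252, 0.968, 0.0, -0.0]
contact_force: [0.5, 0.1, -1.8]
finger_gap: 0.0222
finger_force: 35.0
```

Call:
jog_arm(
  rows=[
    {"x": 0,"y": -0.008,"z": 0.0005,"ax": 0,"ay": 0,"az": 0,"fingers": 1},
    {"x": 0,"y": -0.008,"z": 0,"ax": 0,"ay": 0,"az": 0,"fingers": 1},
    {"x": 0,"y": -0.008,"z": 0,"ax": 0,"ay": 0,"az": 0,"fingers": 1},
    {"x": 0,"y": -0.008,"z": 0,"ax": 0,"ay": 0,"az": 0,"fingers": 1},
    {"x": 0,"y": -0.006,"z": 0,"ax": 0,"ay": 0,"az": 0,"fingers": 1},
    {"x": 0,"y": -0.006,"z": 0,"ax": 0,"ay": 0,"az": 0,"fingers": 1},
    {"x": 0,"y": -0.005,"z": 0,"ax": 0,"ay": 0,"az": 0,"fingers": 1},
    {"x": 0,"y": -0.005,"z": 0,"ax": 0,"ay": 0,"az": 0,"fingers": 1},
    {"x": 0,"y": -0.004,"z": 0,"ax": 0,"ay": 0,"az": 0,"fingers": 1},
    {"x": 0,"y": 0,"z": 0,"ax": 0,"ay": 0,"az": 0,"fingers": 1},
    {"x": 0,"y": 0,"z": 0,"ax": 0,"ay": 0,"az": 0,"fingers": 1},
  ],
)

```text
time_s: 52.1
tool_pos: [0.6143, -0.0423, 0.2091]
orientation: [-0.252, 0.968, 0.0, -0.0]
contact_force: [0.9, 0.2, -1.1]
finger_gap: 0.0221
finger_force: 35.0
```

```bash
python3 -c "
from tab import *
go(.563,.0505,.136,209)
snap('scene','s8'); b=cv2.imread('pics/s8.png')[160:300,210:390]; cv2.imwrite('pics/z8.png',cv2.resize(b,(400,311)))"
```

```text
shift mm [ -0.4 106.1   4.1] turn [ 0.  -0.   0.1]
```

View pics/z8.png

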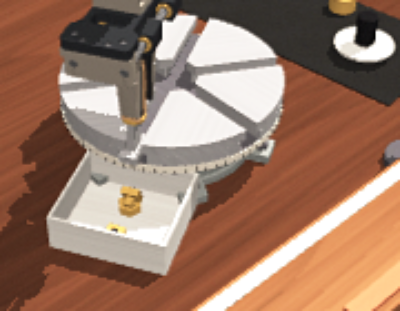

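The third piece is in the tray (117,229), so all three are out. Next the scraper goes back to the mat.

Call:
jog_arm(
  rows=[
    {"x": 0,"y": 0.015,"z": 0,"ax": 0,"ay": 0,"az": 0,"fingers": 1},
    {"x": 0,"y": 0.015,"z": 0,"ax": 0,"ay": 0,"az": 0,"fingers": 1},
    {"x": 0,"y": 0.015,"z": 0,"ax": 0,"ay": 0,"az": 0,"fingers": 1},
    {"x": 0,"y": 0.015,"z": 0,"ax": 0,"ay": 0,"az": 0,"fingers": 1},
    {"x": 0,"y": 0.015,"z": 0,"ax": 0,"ay": 0,"az": 0,"fingers": 1},
    {"x": 0,"y": 0.015,"z": 0,"ax": 0,"ay": 0,"az": 0,"fingers": 1},
    {"x": 0,"y": 0.016,"z": 0,"ax": 0,"ay": 0,"az": 0,"fingers": 1},
    {"x": 0,"y": 0,"z": 0,"ax": 0,"ay": 0,"az": 0,"fingers": 1},
    {"x": 0,"y": 0,"z": -0.02,"ax": 0,"ay": 0,"az": 0,"fingers": 1},
    {"x": 0,"y": 0,"z": -0.035,"ax": 0,"ay": 0,"az": 0,"fingers": 1},
    {"x": 0,"y": 0,"z": -0.035,"ax": 0,"ay": 0,"az": 0,"fingers": 1},
  ],
)

```text
time_s: 53.52
tool_pos: [0.5629, 0.0497, 0.3]
orientation: [-0.251, 0.968, -0.0, -0.0]
contact_force: [-0.1, -0.0, -2.0]
finger_gap: 0.0225
finger_force: 35.0
```

Call:
jog_arm(
  rows=[
    {"x": -0.0012,"y": 0.0321,"z": 0,"ax": 0,"ay": 0,"az": 0,"fingers": 1},
    {"x": -0.0012,"y": 0.0321,"z": 0,"ax": 0,"ay": 0,"az": 0,"fingers": 1},
    {"x": -0.0012,"y": 0.0321,"z": 0,"ax": 0,"ay": 0,"az": 0,"fingers": 1},
    {"x": -0.0012,"y": 0.0321,"z": 0,"ax": 0,"ay": 0,"az": 0,"fingers": 1},
    {"x": -0.0012,"y": 0.0321,"z": 0,"ax": 0,"ay": 0,"az": 0,"fingers": 1},
    {"x": -0.0012,"y": 0.0321,"z": 0,"ax": 0,"ay": 0,"az": 0,"fingers": 1},
    {"x": -0.0012,"y": 0.0321,"z": 0,"ax": 0,"ay": 0,"az": 0,"fingers": 1},
    {"x": -0.0012,"y": 0.0321,"z": 0,"ax": 0,"ay": 0,"az": 0,"fingers": 1},
    {"x": -0.0012,"y": 0.0321,"z": 0,"ax": 0,"ay": 0,"az": 0,"fingers": 1},
    {"x": -0.0012,"y": 0.0321,"z": 0,"ax": 0,"ay": 0,"az": 0,"fingers": 1},
    {"x": 0,"y": 0,"z": 0.04,"ax": 0,"ay": 0,"az": 0,"fingers": 1},
    {"x": 0,"y": 0,"z": 0.04,"ax": 0,"ay": 0,"az": 0,"fingers": 1},
    {"x": 0,"y": 0,"z": 0.04,"ax": 0,"ay": 0,"az": 0,"fingers": 1},
    {"x": 0,"y": 0,"z": 0.014,"ax": 0,"ay": 0,"az": 0,"fingers": 1},
    {"x": 0,"y": 0,"z": 0.006,"ax": 0,"ay": 0,"az": 0,"fingers": 1},
    {"x": 0,"y": 0,"z": 0.003,"ax": 0,"ay": 0,"az": 0,"fingers": 1},
    {"x": 0,"y": 0,"z": 0,"ax": 0,"ay": 0,"az": 0,"fingers": 1},
  ],
)

```text
time_s: 55.65
tool_pos: [0.4177, 0.3367, 0.1573]
orientation: [-0.252, 0.968, 0.0, 0.001]
contact_force: [-0.7, 0.2, -2.2]
finger_gap: 0.0222
finger_force: 35.0
```

Call:
jog_arm(
  rows=[
    {"x": 0,"y": 0,"z": 0.003,"ax": 0,"ay": 0,"az": 0,"fingers": 1},
    {"x": 0,"y": 0,"z": 0.001,"ax": 0,"ay": 0,"az": 0,"fingers": 1},
    {"x": 0,"y": 0,"z": 0.001,"ax": 0,"ay": 0,"az": 0,"fingers": 1},
    {"x": 0,"y": 0,"z": 0.001,"ax": 0,"ay": 0,"az": 0,"fingers": 1},
    {"x": 0,"y": 0,"z": 0.0005,"ax": 0,"ay": 0,"az": 0,"fingers": 1},
    {"x": 0,"y": 0,"z": 0,"ax": 0,"ay": 0,"az": 0,"fingers": 1},
  ],
)

```text
time_s: 56.4
tool_pos: [0.4176, 0.3367, 0.1505]
orientation: [-0.252, 0.968, 0.0, 0.001]
contact_force: [-0.2, -0.1, 5.4]
finger_gap: 0.0221
finger_force: 35.0
```

Call:
jog_arm(
  rows=[
    {"x": 0,"y": 0,"z": 0,"ax": 0,"ay": 0,"az": 0,"fingers": 0.2},
    {"x": 0,"y": 0,"z": 0,"ax": 0,"ay": 0,"az": 0,"fingers": -0.3},
    {"x": 0,"y": 0,"z": 0,"ax": 0,"ay": 0,"az": 0,"fingers": -0.3},
    {"x": 0,"y": 0,"z": -0.025,"ax": 0,"ay": 0,"az": 0,"fingers": -0.3},
    {"x": 0,"y": 0,"z": -0.05,"ax": 0,"ay": 0,"az": 0,"fingers": -0.3},
    {"x": 0,"y": 0,"z": -0.05,"ax": 0,"ay": 0,"az": 0,"fingers": -0.3},
    {"x": -0.032,"y": -0.0187,"z": 0,"ax": 0,"ay": 0,"az": 0,"fingers": -0.3},
    {"x": -0.032,"y": -0.0187,"z": 0,"ax": 0,"ay": 0,"az": 0,"fingers": -0.3},
    {"x": -0.032,"y": -0.0187,"z": 0,"ax": 0,"ay": 0,"az": 0,"fingers": -0.3},
    {"x": -0.032,"y": -0.0187,"z": 0,"ax": 0,"ay": 0,"az": 0,"fingers": -0.3},
    {"x": -0.032,"y": -0.0187,"z": 0,"ax": 0,"ay": 0,"az": 0,"fingers": -0.3},
    {"x": 0,"y": 0,"z": 0,"ax": 0,"ay": 0,"az": 0,"fingers": -0.3},
  ],
)

```text
time_s: 57.9
tool_pos: [0.6038, 0.3318, 0.2733]
orientation: [-0.251, 0.968, -0.0, -0.0]
contact_force: [-0.0, 0.1, 0.1]
finger_gap: 0.0597
finger_force: 0.0
```

```bash
python3 -c "
from tab import *
table('t9'); c=snap('wrist','w9'); P=pts(c); d=np.hypot(P[...,0]-.604,P[...,1]-.333)
k=(d<.06)&(abs(P[...,2]-.058)<.006); print('capknob',k.sum(),np.median(P[k],0)); f=(d<.06)&(abs(P[...,2]-.018)<.004)&(c['pixels'].min(2)>130); print('flange',f.sum(),cv2.minEnclosingCircle(P[f][:,:2].astype(np.float32)))
s=snap('scene','s9');P=pts(s);m=(np.hypot(P[...,0]-.4176,P[...,1]-.3367)<.03)&(P[...,2]<.2); print('scraper',P[m].max(0))
go(.604,.333,.043,209)
im=c['pixels'][:,:,::-1]; cv2.imwrite('pics/w9.png',im)"
```

```text
knob 73 0.09906189697214637 -150.3351837159441
scrap 18 0.371 66.9 0.304 [0.643 0.294]
scrap 48 0.1608 -64.7 0.012 [ 0.643 -0.1  ]
scrap 28 0.1257 -64.1 0.026 [ 0.625 -0.064]
cap 524 [0.602 0.332 0.017]
capknob 472 [0.60486327 0.3334414  0.0584936 ]
flange 2514 ((0.6058401465415955, 0.33412933349609375), 0.03709004074335098)
scraper [0.44565954 0.36524295 0.11396165]
shift mm [ -2.6  -1.2 162.2] turn [ 0.  -0.1  0.2]
```

View pics/w9.png

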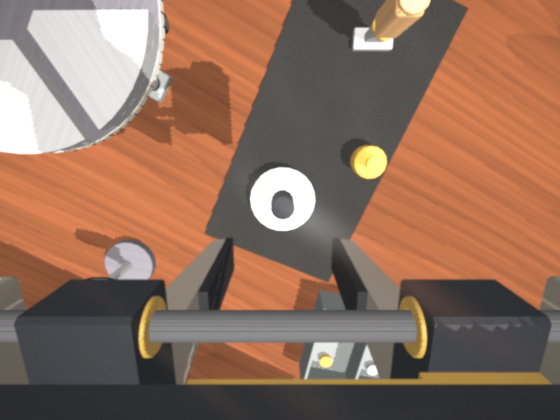

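The cap stands where it was (knob at (283,205)), and the scraper is upright at (395,15). I'll grip the cap next.

Call:
jog_arm(
  rows=[
    {"x": -0.0035,"y": -0.001,"z": 0.02,"ax": 0,"ay": 0,"az": 0,"fingers": -0.3},
    {"x": 0,"y": 0,"z": 0.04,"ax": 0,"ay": 0,"az": 0,"fingers": -0.3},
    {"x": 0,"y": 0,"z": 0.04,"ax": 0,"ay": 0,"az": 0,"fingers": -0.3},
    {"x": 0,"y": 0,"z": 0.035,"ax": 0,"ay": 0,"az": 0,"fingers": -0.3},
    {"x": 0,"y": 0,"z": 0.018,"ax": 0,"ay": 0,"az": 0,"fingers": -0.3},
    {"x": 0,"y": 0,"z": 0.007,"ax": 0,"ay": 0,"az": 0,"fingers": -0.3},
    {"x": 0,"y": 0,"z": 0,"ax": 0,"ay": 0,"az": 0,"fingers": -0.3},
    {"x": 0,"y": 0,"z": 0,"ax": 0,"ay": 0,"az": 0,"fingers": 1},
    {"x": 0,"y": 0,"z": 0,"ax": 0,"ay": 0,"az": 0,"fingers": 1},
    {"x": 0,"y": 0,"z": 0,"ax": 0,"ay": 0,"az": 0,"fingers": 1},
    {"x": 0,"y": 0,"z": 0,"ax": 0,"ay": 0,"az": 0,"fingers": 1},
  ],
  grip_force=30,
)

```text
time_s: 59.42
tool_pos: [0.606, 0.3335, 0.115]
orientation: [-0.252, 0.968, 0.0, 0.0]
contact_force: [-0.1, 0.0, 1.2]
finger_gap: 0.0255
finger_force: 30.0
```

```bash
python3 -c "
from h import *
go(.5632,.0508,.2,209)"
```

```text
shift mm [ 174.9 -226.1 -154.1] turn [-0.   0.   0.1]
```

Call:
jog_arm(
  rows=[
    {"x": 0,"y": 0,"z": -0.02,"ax": 0,"ay": 0,"az": 0,"fingers": 1},
    {"x": 0,"y": 0,"z": -0.05,"ax": 0,"ay": 0,"az": 0,"fingers": 1},
    {"x": 0,"y": 0,"z": -0.05,"ax": 0,"ay": 0,"az": 0,"fingers": 1},
    {"x": 0.0218,"y": -0.0283,"z": 0,"ax": 0,"ay": 0,"az": 0,"fingers": 1},
    {"x": 0.0218,"y": -0.0283,"z": 0,"ax": 0,"ay": 0,"az": 0,"fingers": 1},
    {"x": 0.0218,"y": -0.0283,"z": 0,"ax": 0,"ay": 0,"az": 0,"fingers": 1},
    {"x": 0.0218,"y": -0.0283,"z": 0,"ax": 0,"ay": 0,"az": 0,"fingers": 1},
    {"x": 0.0218,"y": -0.0283,"z": 0,"ax": 0,"ay": 0,"az": 0,"fingers": 1},
    {"x": 0.0218,"y": -0.0283,"z": 0,"ax": 0,"ay": 0,"az": 0,"fingers": 1},
    {"x": 0.0218,"y": -0.0283,"z": 0,"ax": 0,"ay": 0,"az": 0,"fingers": 1},
    {"x": 0.0218,"y": -0.0283,"z": 0,"ax": 0,"ay": 0,"az": 0,"fingers": 1},
    {"x": 0,"y": 0,"z": 0,"ax": 0,"ay": 0,"az": 0,"fingers": 1},
    {"x": 0,"y": 0,"z": 0,"ax": 0,"ay": 0,"az": 0,"fingers": 1},
  ],
)

```text
time_s: 61.05
tool_pos: [0.5639, 0.0512, 0.2355]
orientation: [-0.251, 0.968, 0.0, 0.001]
contact_force: [0.1, 0.2, -1.4]
finger_gap: 0.0251
finger_force: 30.0
```

```bash
python3 -c "
from h import *
go(.563,.0505,.118,209);print(monitor.get_obs()['contact_force'])"
```

```text
shift mm [ 1.2 -0.1 48.5] turn [-0.   0.1  0.1]
[ 0.0592364   0.16895094 -1.4414707 ]
```

Call:
jog_arm(
  rows=[
    {"x": 0.001,"y": 0,"z": 0.015,"ax": 0,"ay": 0,"az": 0,"fingers": 1},
    {"x": 0,"y": 0,"z": 0.015,"ax": 0,"ay": 0,"az": 0,"fingers": 1},
    {"x": 0,"y": 0,"z": 0.008,"ax": 0,"ay": 0,"az": 0,"fingers": 1},
    {"x": 0,"y": 0,"z": 0.005,"ax": 0,"ay": 0,"az": 0,"fingers": 1},
    {"x": 0,"y": 0,"z": 0.003,"ax": 0,"ay": 0,"az": 0,"fingers": 1},
    {"x": 0,"y": 0,"z": 0,"ax": 0,"ay": 0,"az": 0,"fingers": 1},
  ],
)

```text
time_s: 61.8
tool_pos: [0.5629, 0.0503, 0.1887]
orientation: [-0.252, 0.968, -0.0, 0.0]
contact_force: [-0.3, -0.0, -1.4]
finger_gap: 0.0254
finger_force: 30.0
```

Call:
jog_arm(
  rows=[
    {"x": 0,"y": 0,"z": 0.001,"ax": 0,"ay": 0,"az": 0,"fingers": 1},
    {"x": 0,"y": 0,"z": 0.001,"ax": 0,"ay": 0,"az": 0,"fingers": 1},
    {"x": 0,"y": 0,"z": 0.001,"ax": 0,"ay": 0,"az": 0,"fingers": 1},
    {"x": 0,"y": 0,"z": 0,"ax": 0,"ay": 0,"az": 0,"fingers": 1},
  ],
)

```text
time_s: 62.3
tool_pos: [0.5631, 0.0503, 0.1869]
orientation: [-0.252, 0.968, -0.0, 0.0]
contact_force: [-3.9, 0.8, 5.9]
finger_gap: 0.0253
finger_force: 30.0
```

Call:
jog_arm(
  rows=[
    {"x": 0,"y": 0,"z": 0,"ax": 0,"ay": 0,"az": 0,"fingers": 0.1},
    {"x": 0,"y": 0,"z": 0,"ax": 0,"ay": 0,"az": 0,"fingers": -0.3},
    {"x": 0,"y": 0,"z": 0,"ax": 0,"ay": 0,"az": 0,"fingers": -0.3},
    {"x": 0,"y": 0,"z": -0.02,"ax": 0,"ay": 0,"az": 0,"fingers": -0.3},
    {"x": 0,"y": 0,"z": -0.04,"ax": 0,"ay": 0,"az": 0,"fingers": -0.3},
    {"x": 0,"y": 0,"z": -0.04,"ax": 0,"ay": 0,"az": 0,"fingers": -0.3},
    {"x": 0.0305,"y": -0.026,"z": 0,"ax": 0,"ay": 0,"az": 0,"fingers": -0.3},
    {"x": 0.0305,"y": -0.026,"z": 0,"ax": 0,"ay": 0,"az": 0,"fingers": -0.3},
    {"x": 0.0305,"y": -0.026,"z": 0,"ax": 0,"ay": 0,"az": 0,"fingers": -0.3},
    {"x": 0.0305,"y": -0.026,"z": 0,"ax": 0,"ay": 0,"az": 0,"fingers": -0.3},
    {"x": 0.0305,"y": -0.026,"z": 0,"ax": 0,"ay": 0,"az": 0,"fingers": -0.3},
    {"x": 0.0305,"y": -0.026,"z": 0,"ax": 0,"ay": 0,"az": 0,"fingers": -0.3},
    {"x": 0.0305,"y": -0.026,"z": 0,"ax": 0,"ay": 0,"az": 0,"fingers": -0.3},
    {"x": 0.0305,"y": -0.026,"z": 0,"ax": 0,"ay": 0,"az": 0,"fingers": -0.3},
    {"x": 0,"y": 0,"z": 0,"ax": 0,"ay": 0,"az": 0,"fingers": -0.3},
    {"x": 0,"y": 0,"z": 0,"ax": 0,"ay": 0,"az": 0,"fingers": -0.3},
  ],
)

```text
time_s: 64.3
tool_pos: [0.4511, -0.2497, 0.2854]
orientation: [-0.251, 0.968, 0.0, 0.0]
contact_force: [0.9, 0.7, 0.1]
finger_gap: 0.0597
finger_force: 0.0
```

```bash
python3 -c "
from tab import *
c=table('tA'); P=pts(c); d=np.hypot(P[...,0]-.563,P[...,1]-.0505); k=(d<.03)&(P[...,2]>.11); print('capknob',np.median(P[k],0)); f=(d>.02)&(d<.034); print('flange z',np.median(P[f][:,2]),P[f][:,2].std())
snap('scene','sA'); a=cv2.imread('pics/tA.png')[150:310,100:350]; b=cv2.imread('pics/sA.png')[100:300,200:450]; cv2.imwrite('pics/zA.png',np.hstack([cv2.resize(a,(400,256)),cv2.resize(b,(320,256))]))"
```

```text
knob 159 0.00875455988361311 -129.39137187916393
scrap 47 0.1606 -64.7 0.012 [ 0.642 -0.099]
scrap 28 0.1257 -64.1 0.026 [ 0.625 -0.064]
cap 16 [0.425 0.341 0.013]
capknob [0.56318483 0.05190939 0.12914769]
flange z 0.08951226149444942 0.0037058719576216082
```

View pics/zA.png

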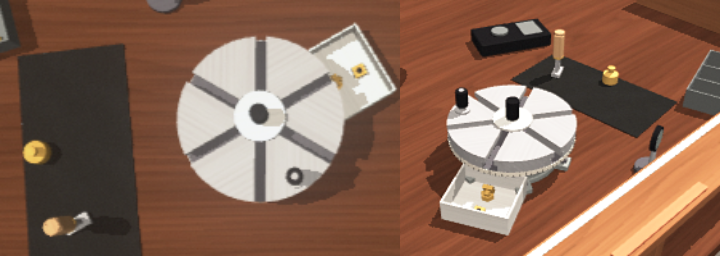

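The cap is flat in the bore (flange at 89.5 mm, 90 expected) and all six slots are clear. The scrap is in the tray, the scraper stands on the mat, and the table is at a stop, so I'm handing the job in.

```bash
python3 -c "
from h import *
print(job.close_job())"
```

```text
the job is handed in; nothing more can be done
None
```

The job is handed in at about 64 s: all three pieces of scrap found are in the tray, the table is at a stop, the scraper stands upright on the mat and the cap is seated in the bore. The hand-in call returned no verdict, so these results come from the final camera check.

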